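Direct-sampling probe held in the source port

ROBOT

A 6-joint arm with a two-finger parallel gripper is mounted at the origin on the work surface. World frame = base frame: x ahead of the robot, y to its left, z up, the work surface at z = 0. Lengths are in m, angles in degrees, forces in N, time in s.
With the tool pointing down it reaches from about 0.375 to 0.9 m from the base axis. Payload 3.1 kg.
Tool frame: the origin (TCP) lies between the finger pads; the fingertips stand 11 mm ahead of it and the grasp point (between the pads) lies 8 mm behind it; x points along the fingers, y is the direction in which the jaws open and shut, and the axes are right-handed (so a half turn about x gives the same grasp; the last joint's range is limited). The gripper opens to 87 mm and grips with 3 to 60 N. Pads are 19 mm wide; open, the fingers measure 117 mm over their backs; the gripper's body (75 mm by 190 mm) begins 51 mm behind the grasp point.
Start: joints at [66.836, 30.224, 82.088, -0, 67.689, -10.227], TCP at [0.14, 0.609, 0.234] pointing down, gripper open.
Joint ranges: [-176.69, 176.69], [-43.24, 126.21], [12.49, 139.97], [-82, 262], [0, 151.66], [-163.58, 163.58]. Speed limits (degrees/s): [159.86, 159.86, 180, 180, 180, 180].

INTERFACE

Orientations are given as a 3x3 rotation matrix whose columns are the frame's x, y, z axes.
In Python, from rig import bot gives the robot as it stands.
- The arm moves only by the shell command python3 -m inch 'ROWS' [OPENING]. ROWS is a JSON object of lists of equal length, an entry for each row: "dp": the shift along the tool's x, y, z in mm, a list of three; "yaw": the turn about the tool's x in degrees. In form: {"dp": [[tx, ty, tz], ...], "yaw": [yaw, ...]}. A call has 1 to 20 rows; each row shifts and turns the commanded pose from where the row before left it, along the tool's axes as they then stand; what a row does not reach is not made up. A row lasts 1/12 s, in which the tool goes at most 41.7 mm and 7.16 degrees, less where a joint would pass 70% of its speed; a pose out of reach is approached as far as the arm can. A call is refused whole if a number of a shift passes 41.7 or a number of a turn 7.16, either way. A call with a gripper value outside its range is refused whole. OPENING is the finger opening in mm, from 0 to 87, set as the call begins (- or left out, the last holds). The fingers move at their own pace and stop on an object; the grip force is fixed at half the most. Time passes only in rows, so rows that do not move let the fingers close. It gives the time, the measured TCP pose, the force and the opening at its end, in the units of the state.
- bot.read_state(): the state, without advancing time (a new reading comes with each control period).
- bot.capture(name): name is "scene" or "top"; returns a dict with "color" (480x640x3 uint8, red, green, blue), "intrinsics" (3x3 intrinsics, pixels), "k1" (the pictures are not rectified: a ray, as slopes to the right and down, at radius r is drawn at 1 + k1 r^2 times it, then the intrinsics apply), "pose" (4x4, takes a point from camera to world coordinates). Camera axes: x right, y down, z forward; pixel columns grow to the right and rows downward; lengths in m; the calibration is good to about 2 mm. A picture is of the moment at which its call begins. There is no depth.
- bot.hand_in(): hands the job in, once; it reports no verdict.
The state is a dict: "time_s": time; "joint_positions": joint angles; "qvel": joint speeds; "tau": joint torques, N m; "position": TCP position; "tcp_rot": TCP orientation; "force": force on the tool from outside, world axes, zero at the start; "moment": the same for the moment, N m; "opening": opening from 0.0 (shut) to 1.0 (fully open).
Only numpy, scipy, OpenCV 4.12 (cv2) and the standard library are available. Lean on these libraries where they do the work, as an engineer would, in place of code of your own. Each camera call takes 0.05 s, during which the arm holds its last target.

TASK

The sampling port on top of the mass spectrometer's ion source is closed by a blanking plug: pull the plug out and set it down gently in the steel tray that holds the two other plugs. Then take the sampling probe from its stand by its square grip and lower it, stem first, through the open port without ever touching the bore or anything else of the instrument, until the dark ring on its stem is level with the port's rim. Finish while still holding it there, upright, still and centred in the bore, and leave everything else on the bench where it is.

Things in the scene. Friction and masses are not known exactly. Their poses are not given: they have to be found in the camera images.
- port (a point): Centre of the sampling port's rim, 160 mm above the bench. The port is the upright aluminium collar, 44 mm across and 30 mm high, on the roof of the source housing; its vertical bore is 22 mm across and runs 42 mm down into the chamber, which is empty but for the tip of a steel inlet cone 14 mm beside the bore's axis (in -y), 75 mm below the rim. Frame z up, axes as spectrometer
- plug_knob (a point): Beige blanking plug, upright in the port (about 50 g); point on its axis where to grip its knob, which is 24 mm across, 30 mm high (13 mm above to 17 mm below this point). Below the knob a flange 34 mm across, 5 mm thick rests on the port's rim; below that a shank 19 mm across, 14 mm long sits loosely in the bore (foot 36 mm below this point). Pull straight up; it stands by itself on its shank. z up
- plug_tray: Fixed shallow open steel tray 90 x 140 mm, outside height 22 mm, wall and floor 3 mm, the one of two like trays in which two more beige plugs (the same as the one in the port, 49 mm high) stand side by side at the -y end; origin under its middle, on the bench, x along its short and y along its long side, z up
- plug_tray_free (a point): Point on the plug tray's floor (3 mm above the bench) in the middle of its free part, 32 mm from the tray's middle towards +y, 77 mm from the two spare plugs
- spare0_c (a point): One of the two spare plugs standing in the plug tray; bystander; point on its axis in its knob, 36 mm above its foot
- spare1_c (a point): The other spare plug; bystander; point on its axis in its knob, 36 mm above its foot
- vial_tray: The other, like steel tray, with two small vials at its -y end; plugs do not belong here. Origin under its middle, on the bench, y along its long side
- probe_grip (a point): Sampling probe, hanging upright in its stand (about 120 g); point in the middle of its grip, a black square bar 22 x 22 mm, 56 mm high, sides along this frame's x and y, z up; it starts 147 mm above the bench. Below it a flange 30 mm across (underside 32 mm below this point) rests on the stand, then a steel stem 8 mm across, 70 mm long, then a glass rod 3 mm across, 30 mm long
- probe_mark (a point): Dark ring painted round the probe's stem, on its axis, 57 mm below the middle of the grip
- probe_tip (a point): Lower end of the probe's glass tip, on its axis, 132 mm below the middle of the grip and 75 mm below the dark ring
- stand: Fixed hanging stand: base 80 x 130 mm, two upright side plates at its y ends carrying a plate 50 mm (x) by 130 mm (y) with its top 115 mm above the bench; the probe hangs through a 14 mm hole at +27 mm in y, a small cleaning brush through one at -38 mm in y. Origin under its middle, on the bench, z up
- brush_c (a point): Thin steel cleaning brush with a round handle 12 mm across, 41 mm high above the stand's plate, 65 mm beside the probe in the stand; bystander; point at the middle of its handle
- vial0_c (a point): Amber vial with black cap, 12 mm across, 32 mm high, in the vial tray; bystander; point at its middle
- vial1_c (a point): Another such vial in the vial tray; bystander; point at its middle
- vial2_c (a point): Another such vial, standing on the bench; bystander; point at its middle
- wrench_c (a point): Steel wrench 130 mm long lying on the bench; bystander; point at its middle
- amber_bottle_c (a point): Amber bottle with blue cap, 60 mm across, 130 mm high; bystander; point half-way up
- cap_jar_c (a point): White jar, 56 mm across, 65 mm high; bystander; point half-way up
- beaker_c (a point): Glass beaker, 64 mm across, 85 mm high; bystander; point half-way up
- spectrometer: Fixed white bench-top mass spectrometer; its grey windowed source housing sticks out at the front. Origin on the bench right below the port's centre, z up. Its front panel (320 mm high) stands 135 mm from the port in -y; a beige turret with a sprayer (195 mm high) 96 to 112 mm in +x. The housing's roof, 130 mm high, reaches 60 mm in -x, 130 mm in +x, 59 mm in +y

How it is judged (in metres and radians):
On the way, in this order (a step that is already met when the one before it is completed fails the run):
1. the plug is out of the port, let go and at rest in the tray of the other plugs (x of plug_knob in the frame of plug_tray between -0.042 and 0.042 m and y of plug_knob in the frame of plug_tray between -0.067 and 0.067 m and height (world z) of plug_knob below 0.055 m and contact force between the fingers and plug below 0.1 N and linear speed of plug below 0.03 m/s), for 0.2 s.
2. the probe's tip is inside the port's bore, below the rim (z of probe_tip in the frame of port below -0.02 m and horizontal distance between probe_tip and port below 0.011 m), for 0.1 s.
At the end, for the whole second after the job is handed in: The plug lies or stands free in the tray of the other plugs; the probe is gripped and still, its dark ring within 7 mm of the height of the port's rim, ring and tip each within 4 mm of the bore's axis (upright to 0.06 rad), touching nothing of the instrument (all of step 1 and horizontal distance between each of probe_tip, probe_mark and port below 0.004 m and z of probe_mark in the frame of port between -0.007 and 0.007 m and linear speed of probe below 0.01 m/s and contact force between the fingers and probe above 1 N and angle between probe_grip's own z axis and vertical below 0.06 rad); the arm keeps its last pose, push and grip.
It fails at once if the probe touches the port, its bore or any other part of the instrument (contact force between probe and spectrometer above 0.1 N).
It fails at once if the plug is let go high up and dropped (contact force between the fingers and plug below 0.05 N and height (world z) of plug_knob above 0.1 m and horizontal distance between plug_knob and port above 0.05 m).
It fails at once if a bystander (spare plug, vial, brush, wrench, bottle, jar or beaker) is moved by more than 3 cm (distance of any of spare0_c, spare1_c, vial0_c, vial1_c, vial2_c, brush_c, wrench_c, amber_bottle_c, cap_jar_c, beaker_c from where it was at the start of the episode above 0.03 m).
It also fails if it takes over 64 s, if anything falls off the work surface, if the arm or the gripper's body presses on something with over 40 N, if the wrist force passes 120 N, or if a joint passes its speed limit or range.

## Working session

There is one attempt and no reset: what is moved stays moved. The work goes in short steps, Python scripts to look and compute and a shell command to move; the robot and the scene stay as the last step left them, time stands still between calls to the robot, and variables do not carry over. Pictures are saved under pics/ and viewed, and the job is handed in when it is done.

```bash
ls; mkdir -p pics; python3 - <<'E'
from rig import bot
import cv2
s=bot.read_state()
print(s['time_s'],s['position'],s['tcp_rot'],s['opening'])
for n in('scene','top'):
    c=bot.capture(n); cv2.imwrite(f'pics/{n}0.png',c['color'][:,:,::-1]); print(n,c['intrinsics'],c['k1'],c['pose'])
E
```

```text
pics
0.0 [0.13959999 0.60847671 0.23258009] [[-8.62389672e-04  2.23857320e-01  9.74621545e-01]
 [-2.00697810e-03  9.74619557e-01 -2.23858640e-01]
 [-9.99997614e-01 -2.14909748e-03 -3.91225101e-04]] 0.9997740681971774
scene [[474.82118901   0.         314.59477527]
 [  0.         474.82118901 234.73671   ]
 [  0.           0.           1.        ]] -0.07313544226786059 [[ 0.3216653   0.64043452 -0.69740595  1.23346369]
 [ 0.94675362 -0.22824057  0.22707671 -0.16839708]
 [-0.01374857 -0.7333143  -0.67975078  0.75003963]
 [ 0.          0.          0.          1.        ]]
top [[476.4933792    0.         319.38869011]
 [  0.         476.4933792  244.51401186]
 [  0.           0.           1.        ]] 0.0021792799920438066 [[ 4.73435510e-04 -9.78286701e-01  2.07255653e-01  3.82035917e-01]
 [-9.99980824e-01  8.16619875e-04  6.13886654e-03  1.76016327e-02]
 [-6.17482058e-03 -2.07254585e-01 -9.78267555e-01  1.11575841e+00]
 [ 0.00000000e+00  0.00000000e+00  0.00000000e+00  1.00000000e+00]]
```

View pics/scene0.png

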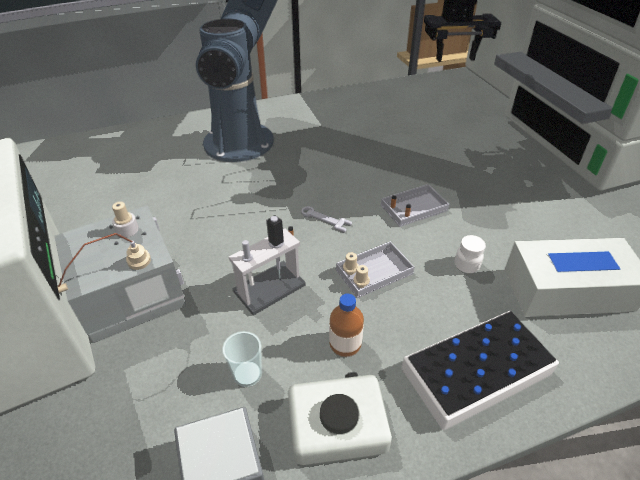

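View pics/top0.png

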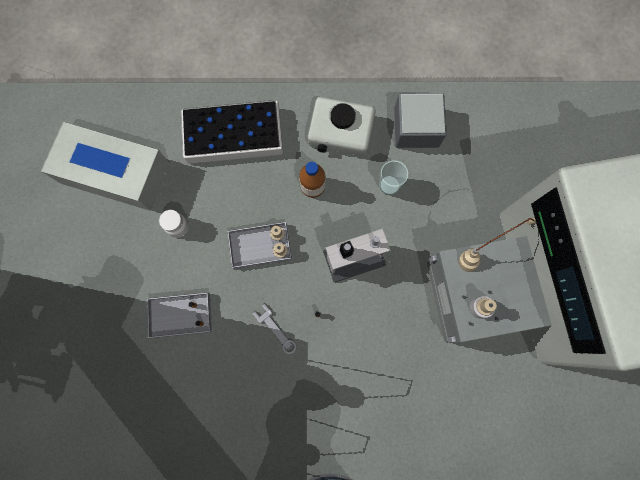

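The pictures show: plug in port at top (486,306) / scene (123,213). The turret is at top (470,260). The probe is at top (347,248) / scene (275,230), and the plug tray at top (260,245). Next I zoom in.

```bash
cat > h.py <<'E'
import numpy as np, cv2
from rig import bot
def ray(c,p):
    K=c['intrinsics'];k=float(c['k1'])
    d=cv2.undistortPoints(np.array([[p]],float),K,np.array([k,0,0,0,0.]),)[0,0]
    T=c['pose'];v=T[:3,:3]@np.array([d[0],d[1],1.]);return T[:3,3],v/np.linalg.norm(v)
def plane(c,p,z):
    o,v=ray(c,p);return o+v*(z-o[2])/v[2]
def tri(c1,p1,c2,p2):
    o1,v1=ray(c1,p1);o2,v2=ray(c2,p2)
    A=np.stack([v1,-v2],1);t=np.linalg.lstsq(A,o2-o1,rcond=None)[0]
    a=o1+t[0]*v1;b=o2+t[1]*v2;return (a+b)/2,np.linalg.norm(a-b)
def proj(c,P):
    T=np.linalg.inv(c['pose']);q=T[:3,:3]@np.asarray(P,float)+T[:3,3]
    x=q[:2]/q[2];r=x@x;x=x*(1+float(c['k1'])*r);K=c['intrinsics'];return K[0,0]*x[0]+K[0,2],K[1,1]*x[1]+K[1,2]
def crop(c,x,y,w,h,s,f):
    im=cv2.resize(c['color'][y:y+h,x:x+w,::-1],None,fx=s,fy=s,interpolation=cv2.INTER_CUBIC);cv2.imwrite('pics/'+f,im);return im
E
python3 - <<'E'
from h import *
import pickle
S=bot.capture('scene');T=bot.capture('top');pickle.dump((S,T),open('c0.pkl','wb'))
a=[(T,410,220,150,130),(T,215,210,100,75),(T,315,215,90,75),(S,80,180,130,100),(S,220,200,100,110),(S,320,230,110,70)]
for i in (0,3):
    rows=[]
    for (c,x,y,w,h) in a[i:i+3]:
        rows.append(cv2.resize(c['color'][y:y+h,x:x+w,::-1],(w*400//max(w,h),h*400//max(w,h)),interpolation=cv2.INTER_CUBIC))
    out=np.zeros((400,0,3),np.uint8)
    for j,r in enumerate(rows):
        cv2.imwrite(f'pics/z{i+j}.png',r)
    g=np.zeros((600,800,3),np.uint8)
    for r,(X,Y) in zip(rows,[(0,0),(400,0),(0,300)]):
        r=cv2.resize(r,None,fx=.75,fy=.75);g[Y:Y+r.shape[0],X:X+r.shape[1]]=r
    cv2.imwrite(f'pics/g{i}.png',g)
E
```

```text
(no output)
```

View pics/g0.png

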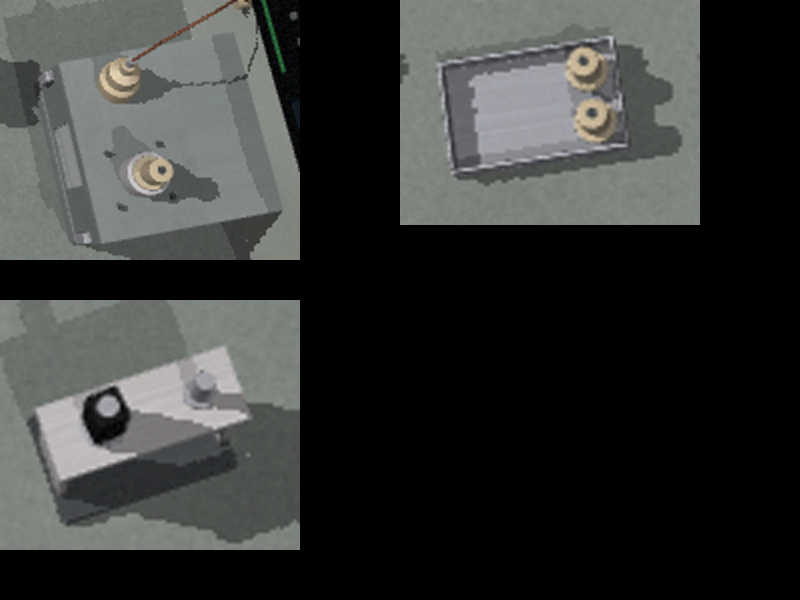

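View pics/g3.png

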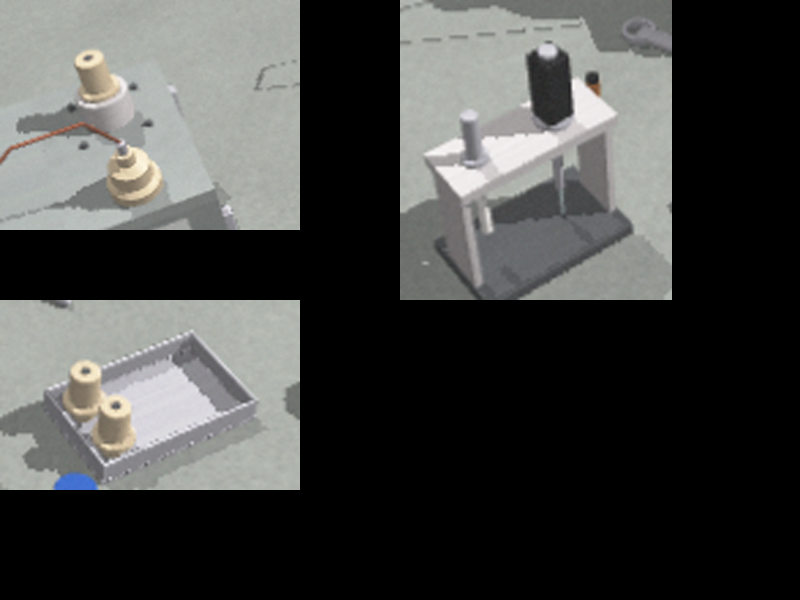

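```bash
python3 - <<'E'
from h import *
import pickle
S,T=pickle.load(open('c0.pkl','rb'))
for n,a,b in [('plugtop',(490.5,305.5),(118.1,205.1)),('probecap',(347.1,247.1),(273.9,218.3)),('spareA',(276.3,230.7),(351.2,256.)),('spareB',(279,248.3),(362.5,268.9)),('brushtop',(376.5,237.5),(246,242))]:
    print(n,*[np.round(v,4) for v in tri(T,a,S,b)])
# tray rim corners at z=.022 top view (g0 panel 2)
C=[plane(T,(x/3+215,y/3+210),.022) for x,y in [(40,65),(212,38),(228,145),(53,173)]]
for c in C:print(np.round(c,4))
print('mid',np.mean(C,0),[np.linalg.norm(C[i]-C[i-1]) for i in range(4)])
C=[plane(T,(x/3.333+315,y/3.333+215),.115) for x,y in [(35,108),(227,46),(250,116),(62,182)]]
for c in C:print(np.round(c,4))
print('mid',np.mean(C,0),[np.linalg.norm(C[i]-C[i-1]) for i in range(4)])
d=C[1]-C[0]+C[2]-C[3];print('stand yaw of -y',np.degrees(np.arctan2(d[1],d[0])))
E
# enlargements of grip and knobs
python3 - <<'E'
from h import *
import pickle
S,T=pickle.load(open('c0.pkl','rb'))
g=np.zeros((600,800,3),np.uint8)
for (c,x,y),(X,Y) in zip([(T,325,228),(S,253,205),(T,465,285),(S,98,195)],[(0,0),(400,0),(0,300),(400,300)]):
    g[Y:Y+300,X:X+400]=cv2.resize(c['color'][y:y+37,x:x+50,::-1],(400,300),interpolation=cv2.INTER_CUBIC)
cv2.imwrite('pics/g6.png',g)
E
```

```text
plugtop [ 0.4575 -0.3063  0.1919] 0.0007
probecap [ 0.5759 -0.0327  0.1751] 0.0007
spareA [0.6305 0.1122 0.0806] 0.0171
spareB [0.6099 0.1295 0.0124] 0.0197
brushtop [ 0.6002 -0.094   0.1558] 0.0006
[0.645  0.2396 0.022 ]
[0.6668 0.1044 0.022 ]
[0.5809 0.0907 0.022 ]
[0.5589 0.2261 0.022 ]
mid [0.61287317 0.16519734 0.022     ] [np.float64(0.08712065309175483), np.float64(0.13692690018440445), np.float64(0.08699809587709123), np.float64(0.13715890558497432)]
[0.5877 0.0108 0.115 ]
[ 0.6286 -0.1137  0.115 ]
[ 0.5824 -0.1272  0.115 ]
[ 0.5396 -0.0063  0.115 ]
mid [ 0.58457366 -0.05913003  0.115     ] [np.float64(0.051073289601550616), np.float64(0.13106739556109978), np.float64(0.04820205437131457), np.float64(0.12826197825224736)]
stand yaw of -y -71.16949265806748
```

View pics/g6.png

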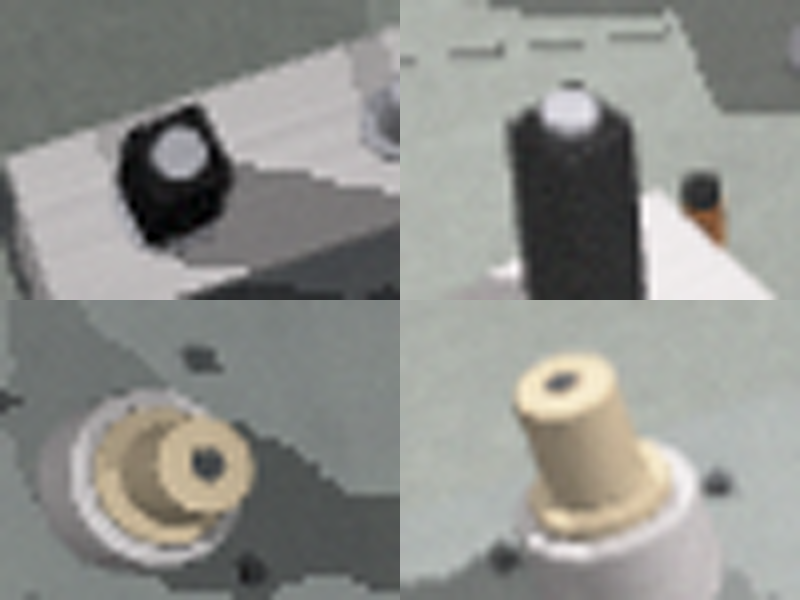

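```bash
python3 - <<'E'
from h import *
import pickle
S,T=pickle.load(open('c0.pkl','rb'))
g=np.zeros((600,800,3),np.uint8)
for (c,x,y),X in zip([(T,335,235),(S,260,210)],[0,400]):
    p=np.clip(c['color'][y:y+35,x:x+25,::-1].astype(float)*(3 if c is T else 3),0,255).astype(np.uint8)
    g[0:560,X:X+400]=cv2.resize(p,(400,560),interpolation=cv2.INTER_NEAREST)
cv2.imwrite('pics/g7.png',g)
print(tri(T,(490.5,304.8),S,(118,204.6)))
print(tri(T,(276.3,230.7),S,(362.5,268.9)),tri(T,(279,248.3),S,(351.2,256.)))
E
```

```text
(array([ 0.45865631, -0.30587906,  0.19391423]), np.float64(0.0008893004976549872))
(array([0.64116007, 0.12421294, 0.04757393]), np.float64(0.0010072328009176302)) (array([0.59960405, 0.11685338, 0.04751127]), np.float64(0.00020631503340839017))
```

View pics/g7.png

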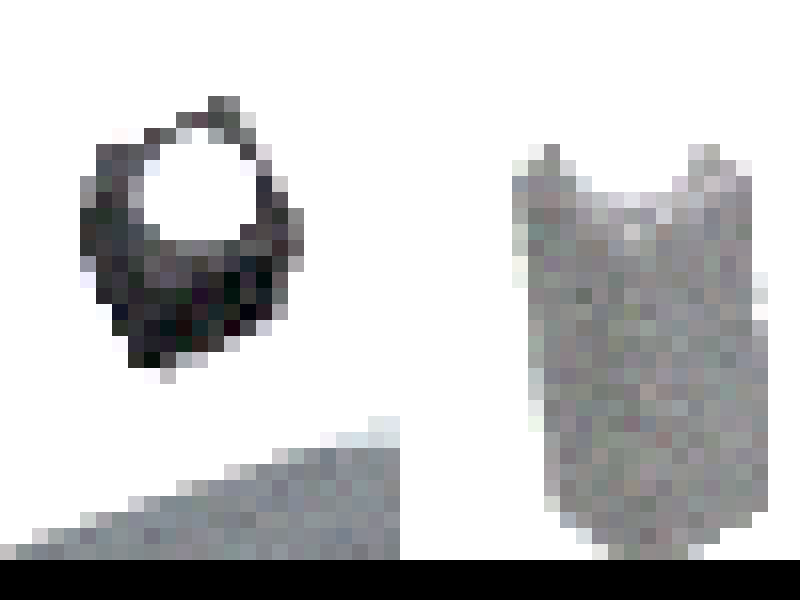

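```bash
python3 - <<'E'
from h import *
import pickle
S,T=pickle.load(open('c0.pkl','rb'))
def t(x,y):return plane(T,(335+x/16-.5,235+y/16-.5),.175)
A=t(228,98);R=t(302,240);L=t(85,185);
for n,d in(('AR',R-A),('AL',L-A)):print(n,np.degrees(np.arctan2(d[1],d[0])),np.linalg.norm(d))
print((R+L)/2, A,R,L)
# bottom corners of grip at z=.119 in scene
def s(x,y):return plane(S,(260+(x-400)/16-.5,210+y/16-.5),.119)
L=s(545,505);M=s(650,560);R=s(765,505)
for n,d in(('ML',L-M),('MR',R-M)):print(n,np.degrees(np.arctan2(d[1],d[0])),np.linalg.norm(d))
print((R+L)/2)
# silhouette: predicted scene x-positions of top corners & min-area fit over yaw: widths
for yaw in range(0,90,5):
    out=[]
    for c,o in((T,None),(S,None)):
        us=[];vs=[]
        for i in range(4):
            a=np.radians(yaw+45+90*i);P=np.array([.576+.01556*np.cos(a),-.0325+.01556*np.sin(a),.175])
            u=proj(c,P);us.append(u[0]);vs.append(u[1])
        out+= [np.round(np.stack([us,vs],1)-(np.array([335,235]) if c is T else np.array([260,210])),1).tolist()]
    w=np.array(out[1])[:,0];print(yaw,'scene width',round(w.max()-w.min(),1),'top',out[0])
E
```

```text
AR -153.6084703761981 0.020429015595311593
AL 121.69881745656002 0.021333909588456677
[ 0.57457414 -0.03129287  0.175     ] [ 0.58932906 -0.03582817  0.175     ] [ 0.5710292  -0.04490893  0.175     ] [ 0.57811907 -0.01767681  0.175     ]
ML -144.99319642610493 0.016488162645590148
MR 106.32438113905329 0.016292713225386946
[ 0.57765393 -0.03464261  0.119     ]
0 scene width 14.5 top [[6.7, 6.8], [6.8, 17.5], [17.7, 17.4], [17.6, 6.7]]
5 scene width 15.3 top [[6.2, 7.2], [7.3, 17.9], [18.2, 17.0], [17.1, 6.3]]
10 scene width 15.7 top [[5.8, 7.8], [7.8, 18.3], [18.6, 16.4], [16.5, 5.9]]
15 scene width 16.2 top [[5.5, 8.3], [8.4, 18.7], [18.9, 15.9], [16.0, 5.6]]
20 scene width 16.5 top [[5.2, 8.9], [9.0, 19.0], [19.2, 15.3], [15.4, 5.3]]
25 scene width 16.7 top [[4.9, 9.5], [9.6, 19.2], [19.5, 14.7], [14.7, 5.0]]
30 scene width 16.8 top [[4.7, 10.1], [10.3, 19.4], [19.7, 14.0], [14.1, 4.8]]
35 scene width 16.8 top [[4.6, 10.8], [10.9, 19.6], [19.8, 13.4], [13.4, 4.7]]
40 scene width 16.5 top [[4.5, 11.4], [11.6, 19.6], [19.9, 12.7], [12.8, 4.6]]
45 scene width 16.2 top [[4.5, 12.1], [12.3, 19.7], [19.9, 12.1], [12.1, 4.5]]
50 scene width 15.7 top [[4.5, 12.8], [12.9, 19.6], [19.9, 11.4], [11.4, 4.6]]
55 scene width 15.2 top [[4.6, 13.4], [13.6, 19.6], [19.8, 10.8], [10.8, 4.7]]
60 scene width 14.5 top [[4.7, 14.1], [14.3, 19.4], [19.6, 10.1], [10.1, 4.8]]
65 scene width 13.7 top [[4.9, 14.7], [14.9, 19.2], [19.4, 9.5], [9.5, 5.0]]
70 scene width 12.9 top [[5.2, 15.3], [15.5, 19.0], [19.1, 8.9], [8.8, 5.3]]
75 scene width 12.0 top [[5.5, 15.9], [16.1, 18.7], [18.8, 8.3], [8.3, 5.6]]
80 scene width 12.9 top [[5.9, 16.4], [16.7, 18.3], [18.4, 7.8], [7.7, 5.9]]
85 scene width 13.7 top [[6.3, 17.0], [17.2, 17.9], [18.0, 7.2], [7.2, 6.3]]
```

The measurements hold up. The plug top is at z=0.194 (expected 0.195), at (0.4587,-0.306). The grip axis is at (0.576,-0.033) with yaw about 29°. The tray middle is at (0.613,0.165). First move: rise and turn the jaws to 29°.

```bash
cat >> h.py <<'E'
def go(P,yaw=None):
    s=bot.read_state();R=np.array(s['tcp_rot']);p=np.array(s['position'])
    d=R.T@(np.asarray(P)-p)*1000
    print('t',round(s['time_s'],2),'at',np.round(p,4),'jaw',round(float(np.degrees(np.arctan2(R[1,1],R[0,1]))),2),'tilt x',np.round(R[:,0],4),'need',np.round(d,1),'F',np.round(s['force'],2),'op',round(s['opening'],3))
E
python3 -m inch '{"dp":[[-10,0,0],[-10,0,0],[-10,0,0],[-10,0,0],[-10,0,0],[-10,0,0],[-10,0,0],[0,0,0],[0,0,0]],"yaw":[6.86,6.86,6.86,6.86,6.86,6.86,6.86,0,0]}' 60
python3 -c "
from h import *
go([.52,.22,.30]); "
```

```text
time_s: 0.95
position: [0.1399, 0.6092, 0.3038]
tcp_rot: [[0.0, 0.873, 0.488], [0.001, 0.488, -0.873], [-1.0, 0.001, -0.0]]
force: [0.4, -0.3, -0.5]
opening: 0.691
t 0.95 at [0.1399 0.6092 0.3038] jaw 29.22 tilt x [ 3.e-04  8.e-04 -1.e+00] need [  3.6 141.7 525.2] F [ 0.38 -0.3  -0.49] op 0.691
```

```bash
python3 -m inch '{"dp":[[0,7,20],[0,7,26],[0,7,27],[0,7,27],[0,7,27],[0,7,27],[0,7,27],[0,7,27],[0,7,27],[0,7,27],[0,7,27],[0,7,27],[0,7,27],[0,7,27],[0,7,27],[0,7,27],[0,7,27],[0,7,27],[0,7,26],[0,7,20]],"yaw":[0,0,0,0,0,0,0,0,0,0,0,0,0,0,0,0,0,0,0,0]}' 60
python3 -c "
from h import *
go([.459,-.306,.27]); "
```

```text
time_s: 2.62
position: [0.5173, 0.2171, 0.3024]
tcp_rot: [[-0.002, 0.873, 0.487], [-0.001, 0.487, -0.873], [-1.0, -0.002, -0.0]]
force: [0.4, -0.4, 0.6]
opening: 0.689
t 2.62 at [0.5173 0.2171 0.3024] jaw 29.15 tilt x [-1.7e-03 -9.0e-04 -1.0e+00] need [  33.  -305.7  428.4] F [ 0.36 -0.38  0.63] op 0.689
```

```bash
python3 -m inch '{"dp":[[0,-15,21],[0,-15,21],[0,-15,21],[0,-15,21],[0,-15,21],[0,-15,21],[0,-15,21],[0,-15,21],[0,-15,21],[0,-15,21],[0,-15,21],[0,-15,21],[0,-15,21],[0,-15,21],[0,-15,21],[0,-15,21],[0,-15,21],[0,-15,21],[0,-15,21],[0,-15,21]],"yaw":[0,0,0,0,0,0,0,0,0,0,0,0,0,0,0,0,0,0,0,0]}' 60
python3 -m inch '{"dp":[[10,-5,8],[0,0,0],[0,0,0]],"yaw":[0,0,0]}' 
python3 - <<'E'
from h import *
go([.4587,-.306,.179])
S=bot.capture('scene');T=bot.capture('top')
crop(S,40,110,200,150,4,'s1.png');crop(T,390,220,200,150,4,'t1.png')
E
```

```text
time_s: 4.28
position: [0.4575, -0.2946, 0.3025]
tcp_rot: [[-0.001, 0.873, 0.488], [0.002, 0.488, -0.873], [-1.0, -0.001, -0.002]]
force: [-0.0, 0.5, -0.5]
opening: 0.685
time_s: 4.53
position: [0.4569, -0.302, 0.2917]
tcp_rot: [[-0.003, 0.874, 0.486], [0.004, 0.486, -0.874], [-1.0, -0.001, -0.005]]
force: [0.5, 0.9, 0.8]
opening: 0.687
t 4.53 at [ 0.4569 -0.302   0.2917] jaw 29.05 tilt x [-0.0028  0.0039 -1.    ] need [112.7  -0.3   4.9] F [0.47 0.89 0.81] op 0.687
```

View pics/s1.png

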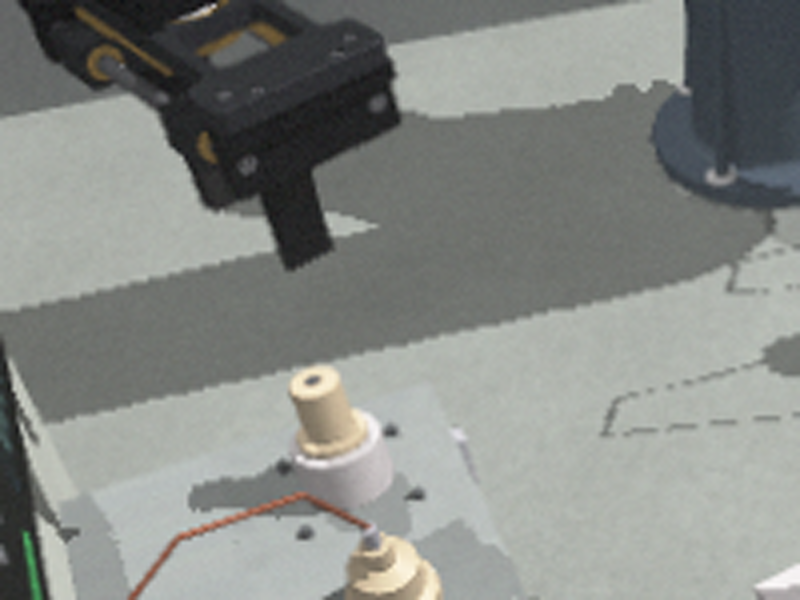

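View pics/t1.png

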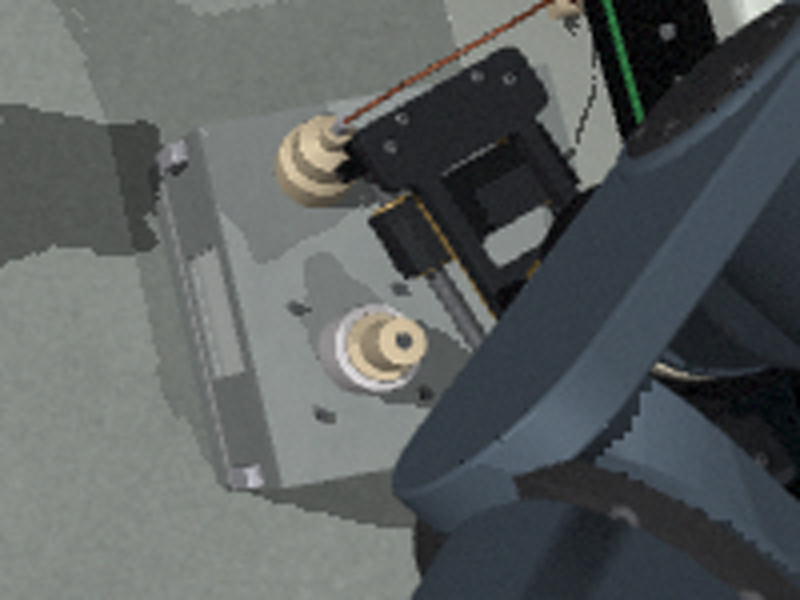

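The scene shows the gripper above the plug, with nothing in the way. I descend to just above the knob and check.

```bash
python3 -m inch '{"dp":[[10,0,2],[15,0,2],[15,0,1],[15,0,0],[15,0,0],[10,0,0],[0,0,0],[0,0,0]],"yaw":[0,0,0,0,0,0,0,0]}' 60
python3 - <<'E'
from h import *
go([.4587,-.306,.179])
S=bot.capture('scene');T=bot.capture('top')
crop(S,70,130,120,90,6.5,'s2.png');crop(T,390,220,200,150,4,'t2.png')
E
```

```text
time_s: 5.3
position: [0.4603, -0.3069, 0.2131]
tcp_rot: [[-0.001, 0.874, 0.486], [0.001, 0.486, -0.874], [-1.0, -0.0, -0.001]]
force: [-0.7, -0.9, 0.6]
opening: 0.688
t 5.3 at [ 0.4603 -0.3069  0.2131] jaw 29.1 tilt x [-8.e-04  9.e-04 -1.e+00] need [34.1 -0.9 -1.5] F [-0.66 -0.86  0.6 ] op 0.688
```

View pics/s2.png

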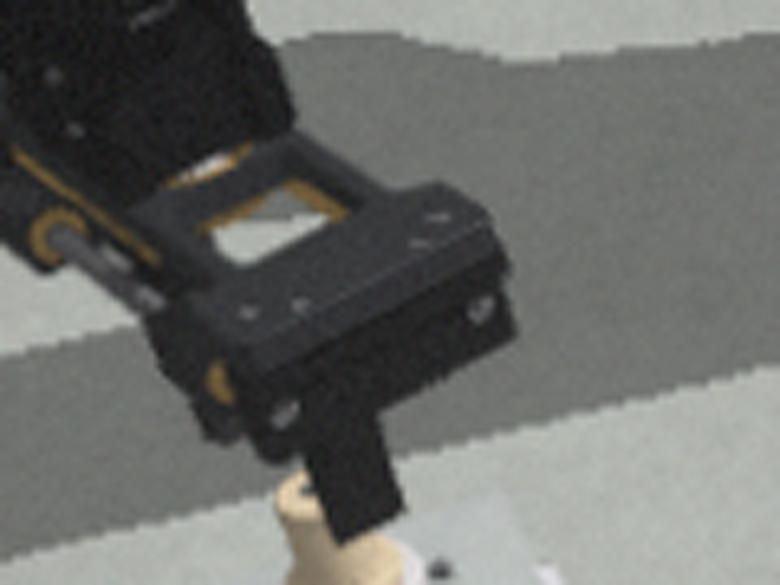

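View pics/t2.png

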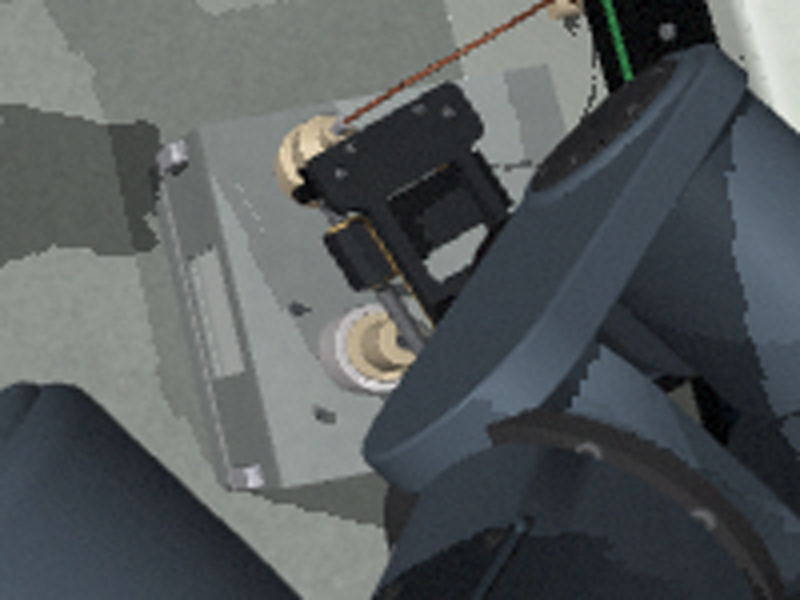

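```bash
python3 - <<'E'
from h import *
S=bot.capture('scene')
s=bot.read_state();R=np.array(s['tcp_rot']);p=np.array(s['position'])
for d in(.030,.045):
  for w in (-.0095,.0095):
    u=proj(S,p+R@np.array([.011,d,w]));print(d,w,((u[0]-70+.5)*6.5,(u[1]-130+.5)*6.5))
E
python3 -m inch '{"dp":[[9,0,-1],[9,0,0],[8,0,0],[5,0,0],[3,0,0],[0,0,0],[0,0,0]],"yaw":[0,0,0,0,0,0,0]}' 60
python3 -c "
from h import *
go([.4587,-.306,.179])"
```

```text
0.03 -0.0095 (np.float64(383.499335329368), np.float64(496.00458347694126))
0.03 0.0095 (np.float64(325.14955276731246), np.float64(528.2973134461021))
0.045 -0.0095 (np.float64(411.61870888328804), np.float64(518.0885235184418))
0.045 0.0095 (np.float64(353.0048662591095), np.float64(550.9243567259173))
time_s: 6.03
position: [0.4597, -0.3068, 0.1792]
tcp_rot: [[-0.0, 0.874, 0.485], [0.0, 0.485, -0.874], [-1.0, -0.0, -0.0]]
force: [0.2, -0.0, 0.0]
opening: 0.693
t 6.03 at [ 0.4597 -0.3068  0.1792] jaw 29.04 tilt x [-4.e-04  4.e-04 -1.e+00] need [ 0.2 -0.5 -1.2] F [ 0.17 -0.01  0.01] op 0.693
```

```bash
python3 -m inch '{"dp":[[0,0,0],[0,0,0],[0,0,0],[0,0,0],[0,0,0],[0,0,0],[0,0,0],[0,0,0]],"yaw":[0,0,0,0,0,0,0,0]}' 10
python3 -c "
from h import *
go([.4587,-.306,.179])"
```

```text
time_s: 6.7
position: [0.4597, -0.3068, 0.1797]
tcp_rot: [[0.0, 0.874, 0.485], [-0.0, 0.485, -0.874], [-1.0, -0.0, 0.0]]
force: [-0.8, 0.1, 1.0]
opening: 0.271
t 6.7 at [ 0.4597 -0.3068  0.1797] jaw 29.04 tilt x [ 0.e+00 -2.e-04 -1.e+00] need [ 0.7 -0.5 -1.2] F [-0.8   0.06  0.96] op 0.271
```

The opening is 23.6 mm, so the knob is gripped with almost no side force. I lift it straight up.

```bash
python3 -m inch '{"dp":[[-3,0,0],[-5,0,0],[-8,0,0],[-8,0,0],[-12,0,0],[-15,0,0],[-15,0,0],[-15,0,0],[-15,0,0],[-15,0,0],[-5,0,0],[0,0,0],[0,0,0]],"yaw":[0,0,0,0,0,0,0,0,0,0,0,0,0]}' 10
python3 - <<'E'
from h import *
go([.4587,-.306,.179])
S=bot.capture('scene');T=bot.capture('top')
crop(S,40,110,200,150,4,'s3.png');crop(T,390,220,200,150,4,'t3.png')
import pickle;pickle.dump((S,T),open('c3.pkl','wb'))
E
```

```text
time_s: 7.78
position: [0.4596, -0.3066, 0.2957]
tcp_rot: [[0.0, 0.874, 0.485], [-0.0, 0.485, -0.874], [-1.0, 0.0, 0.0]]
force: [-0.3, -0.9, -0.3]
opening: 0.27
t 7.78 at [ 0.4596 -0.3066  0.2957] jaw 29.04 tilt x [ 3.e-04 -3.e-04 -1.e+00] need [116.7  -0.5  -1.1] F [-0.34 -0.92 -0.31] op 0.27
```

View pics/s3.png

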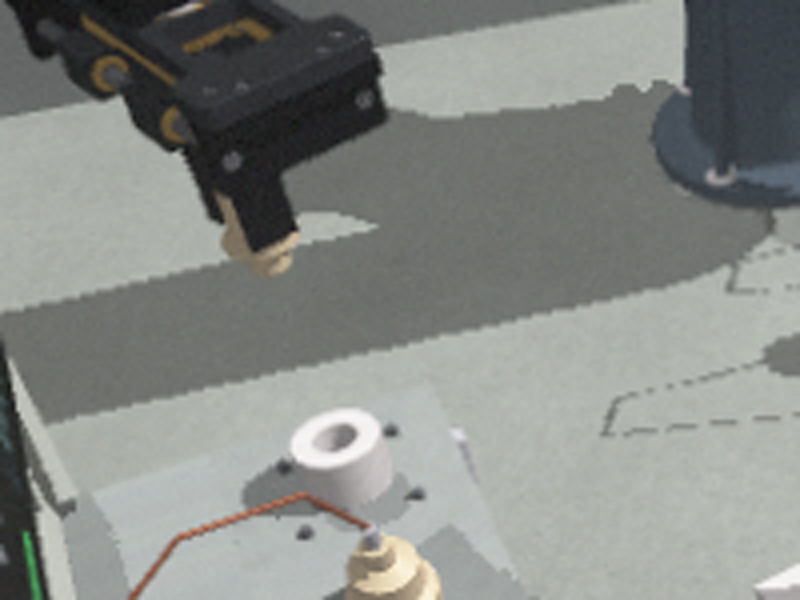

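View pics/t3.png

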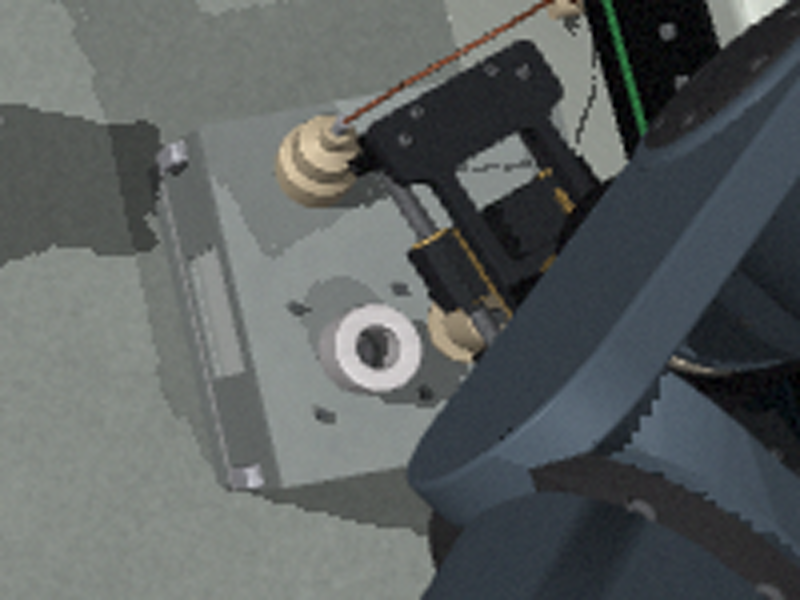

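The plug is out and held: the open collar shows at scene (124,219) and top (485,307). Next I measure the rim by mask and the tray from both views.

```bash
python3 - <<'E'
from h import *
import pickle
S,T=pickle.load(open('c3.pkl','rb'))
def holec(c,x,y,w,h,thr):
    im=c['color'][y:y+h,x:x+w].astype(int)
    m=((im.min(2)>thr)).astype(np.uint8)
    m=cv2.resize(m*255,None,fx=4,fy=4,interpolation=cv2.INTER_LINEAR);m=(m>127).astype(np.uint8)
    cs,hi=cv2.findContours(m,cv2.RETR_CCOMP,cv2.CHAIN_APPROX_NONE)
    r=[]
    for i,k in enumerate(cs):
        if len(k)>20:
            e=cv2.fitEllipse(k);r.append((hi[0][i][3]>=0,np.round(((e[0][0]+.5)/4-.5+x,(e[0][1]+.5)/4-.5+y),2),np.round(np.array(e[1])/4,1)))
    return r
for thr in (170,185,200):
    print(thr,'T',holec(T,470,292,30,30,thr),'S',holec(S,110,208,30,30,thr))
S0,T0=pickle.load(open('c0.pkl','rb'))
S_=[(x/2.727+320-.5,y/2.727+230-.5) for x,y in[(192,32),(257,102),(103,168),(45,93)]]
T_=[(x/3+215-.5,y/3+210-.5) for x,y in [(53,173),(40,65),(212,38),(228,145)]]
# order match: compute planes
a=[plane(S0,p,.022) for p in S_];print(np.round(a,4),np.mean(a,0))
b=[plane(T0,p,.022) for p in T_];print(np.round(b,4),np.mean(b,0))
for s,t in zip(S_,T_):print(tri(T0,t,S0,s))
E
```

```text
170 T [(np.False_, array([483.97, 306.29]), array([20.1, 21.5])), (np.True_, array([483.96, 306.46]), array([11.2, 12.5]))] S [(np.False_, array([125.41, 218.04]), array([25.6, 33.6])), (np.True_, array([124.84, 218.74]), array([6.3, 8.4]))]
185 T [(np.False_, array([483.97, 306.51]), array([19.8, 21.3])), (np.True_, array([483.9 , 306.48]), array([11.7, 12.6]))] S [(np.False_, array([125.91, 220.75]), array([19. , 27.1])), (np.True_, array([124.53, 218.79]), array([6.5, 8.7]))]
200 T [(np.False_, array([483.17, 306.44]), array([17.4, 18.7])), (np.False_, array([488.84, 301.73]), array([3.3, 7.5])), (np.False_, array([477.38, 299.42]), array([1.5, 3.7]))] S [(np.False_, array([123.32, 218.97]), array([13.8, 23.4])), (np.True_, array([123.78, 219.08]), array([ 7. , 11.2]))]
[[0.5627 0.2255 0.022 ]
 [0.6506 0.2391 0.022 ]
 [0.6721 0.1019 0.022 ]
 [0.5868 0.0886 0.022 ]] [0.61805618 0.16375489 0.022     ]
[[0.5601 0.2273 0.022 ]
 [0.6462 0.2408 0.022 ]
 [0.668  0.1056 0.022 ]
 [0.582  0.0919 0.022 ]] [0.61407423 0.1664042  0.022     ]
(array([0.56036415, 0.22736782, 0.01937796]), np.float64(0.0008536012189671213))
(array([0.64716453, 0.24159027, 0.01773462]), np.float64(0.0002513583633371458))
(array([0.66880149, 0.10480603, 0.01744067]), np.float64(0.002478441829495808))
(array([0.58265999, 0.09125269, 0.01717791]), np.float64(0.0019368436029065903))
```

```bash
python3 - <<'E'
from h import *
import pickle
S,T=pickle.load(open('c3.pkl','rb'))
print('rim',tri(T,(483.95,306.45),S,(124.0,219.0)),plane(T,(483.95,306.45),.16),plane(S,(124,219),.16))
go([.611,.197,.2957])
E
```

```text
rim (array([ 0.4584195 , -0.30507051,  0.15742481]), np.float64(0.0002975294037074829)) [ 0.45822124 -0.3040473   0.16      ] [ 0.46171612 -0.30462757  0.16      ]
t 7.88 at [ 0.4592 -0.3063  0.2946] jaw 29.04 tilt x [-0.0014  0.0014 -1.    ] need [  -0.6  377.  -366.3] F [ 0.67  0.12 -0.65] op 0.266
```

```bash
python3 -m inch '{"dp":[[0,10,-10],[0,20,-19],[0,20,-19],[0,20,-19],[0,20,-19],[0,20,-19],[0,20,-19],[0,20,-19],[0,20,-19],[0,20,-20],[0,20,-20],[0,20,-20],[0,20,-20],[0,20,-20],[0,20,-20],[0,20,-20],[0,20,-20],[0,20,-20],[0,17,-15],[0,10,-9]],"yaw":[0,0,0,0,0,0,0,0,0,0,0,0,0,0,0,0,0,0,0,0]}' 10
python3 -m inch '{"dp":[[15,0,0],[25,0,0],[30,0,0],[30,0,0],[30,0,0],[25,0,0],[20,0,0],[10,0,0],[0,0,0],[0,0,0],[0,0,0]],"yaw":[0,0,0,0,0,0,0,0,0,0,0]}' 10
python3 - <<'E'
from h import *
go([.611,.197,.0357])
S=bot.capture('scene');T=bot.capture('top')
crop(S,300,170,160,120,5,'s4.png');crop(T,200,170,160,120,5,'t4.png')
E
```

```text
time_s: 9.55
position: [0.611, 0.1997, 0.2944]
tcp_rot: [[-0.002, 0.873, 0.488], [0.001, 0.488, -0.873], [-1.0, -0.001, -0.002]]
force: [0.2, -0.2, -1.1]
opening: 0.265
time_s: 10.47
position: [0.6127, 0.1964, 0.1119]
tcp_rot: [[0.003, 0.874, 0.485], [0.0, 0.485, -0.874], [-1.0, 0.002, 0.001]]
force: [-0.3, -0.1, 0.4]
opening: 0.272
t 10.47 at [0.6127 0.1964 0.1119] jaw 29.04 tilt x [ 2.6e-03  4.0e-04 -1.0e+00] need [76.2 -1.4 -1.4] F [-0.29 -0.13  0.38] op 0.272
```

View pics/s4.png

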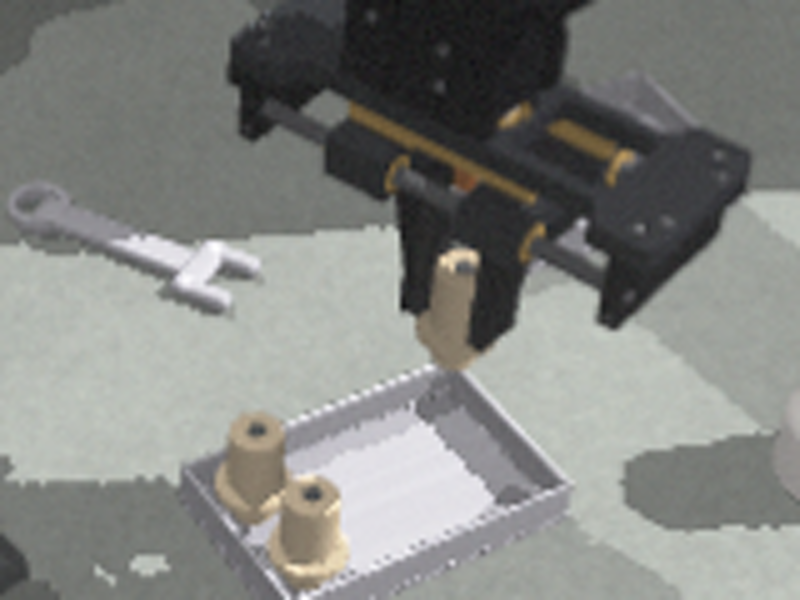

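View pics/t4.png

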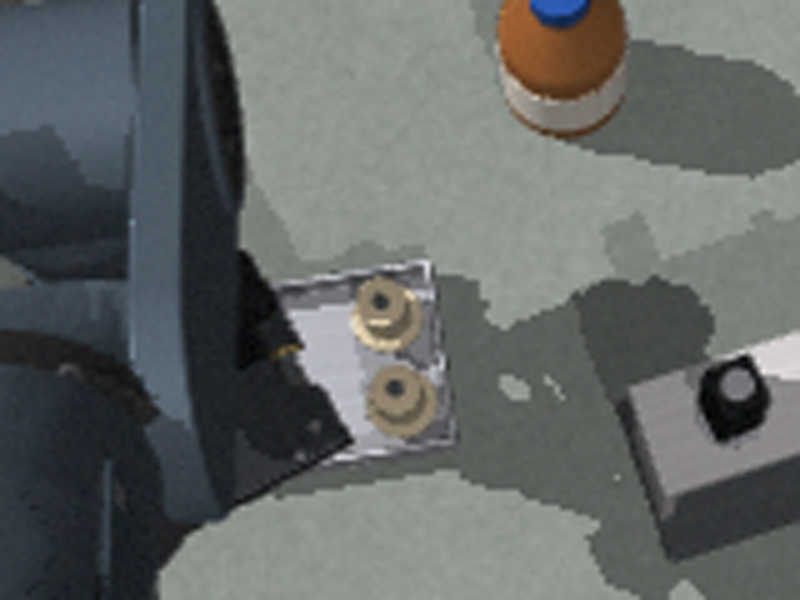

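The plug hangs upright over the free part of the tray, clear of the spares. I lower it until contact.

```bash
python3 -m inch '{"dp":[[10,-1,-1],[15,0,0],[15,0,0],[12,0,0],[8,0,0],[5,0,0],[3,0,0],[1,0,0],[1,0,0],[0,0,0],[0,0,0]],"yaw":[0,0,0,0,0,0,0,0,0,0,0]}' 10
python3 -m inch '{"dp":[[1,0,0],[1,0,0],[1,0,0],[0,0,0],[0,0,0]],"yaw":[0,0,0,0,0]}' 10
python3 -c "
from h import *
go([.611,.197,.0357])"
```

```text
time_s: 11.48
position: [0.6107, 0.1967, 0.0411]
tcp_rot: [[0.001, 0.874, 0.486], [0.0, 0.486, -0.874], [-1.0, 0.001, 0.0]]
force: [-0.8, 0.4, -0.4]
opening: 0.266
time_s: 11.9
position: [0.6102, 0.1966, 0.0375]
tcp_rot: [[-0.0, 0.874, 0.485], [-0.0, 0.485, -0.874], [-1.0, -0.0, -0.0]]
force: [-0.1, 0.1, -1.3]
opening: 0.267
t 11.9 at [0.6102 0.1966 0.0375] jaw 29.04 tilt x [-2.e-04 -0.e+00 -1.e+00] need [1.8 0.9 0.1] F [-0.11  0.12 -1.32] op 0.267
```

```bash
python3 -m inch '{"dp":[[0.5,0,0],[0.5,0,0],[0.5,0,0],[0,0,0],[0,0,0]],"yaw":[0,0,0,0,0]}' 10
python3 -c "
from h import *
go([.611,.197,.0357])
S=bot.capture('scene');crop(S,340,190,120,90,6.5,'s5.png')
"
```

```text
time_s: 12.32
position: [0.6104, 0.1966, 0.0367]
tcp_rot: [[0.0, 0.874, 0.485], [-0.0, 0.485, -0.874], [-1.0, 0.0, 0.0]]
force: [-0.9, -0.1, 5.2]
opening: 0.268
t 12.32 at [0.6104 0.1966 0.0367] jaw 29.05 tilt x [ 4.e-04 -0.e+00 -1.e+00] need [ 1.   0.7 -0. ] F [-0.89 -0.1   5.19] op 0.268
```

View pics/s5.png

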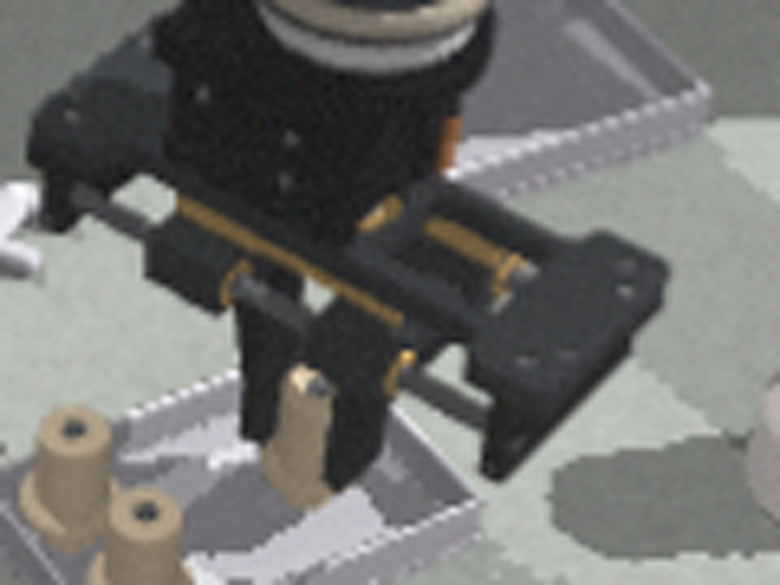

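It is seated, with a contact force of 5 N and the plug standing in the tray. I release it and retreat upward.

```bash
python3 -m inch '{"dp":[[0,0,0],[0,0,0],[0,0,0],[0,0,0],[0,0,0],[0,0,0]],"yaw":[0,0,0,0,0,0]}' 46
python3 -m inch '{"dp":[[-3,0,0],[-6,0,0],[-10,0,0],[-20,0,0],[-25,0,0],[-25,0,0],[-25,0,0],[-25,0,0],[-25,0,0],[-25,0,0],[-20,0,0],[-8,0,0],[0,0,0],[0,0,0]],"yaw":[0,0,0,0,0,0,0,0,0,0,0,0,0,0]}' 46
python3 - <<'E'
from h import *
import pickle
go([.576,-.0327,.25])
S=bot.capture('scene');T=bot.capture('top')
pickle.dump((S,T),open('c6.pkl','wb'))
crop(S,220,170,200,150,4,'s6.png');crop(T,200,170,240,180,3.3,'t6.png')
E
```

```text
time_s: 12.87
position: [0.6102, 0.1966, 0.0358]
tcp_rot: [[-0.0, 0.874, 0.485], [-0.0, 0.485, -0.874], [-1.0, -0.0, -0.0]]
force: [-0.3, -0.6, 1.3]
opening: 0.521
time_s: 14.03
position: [0.61, 0.1966, 0.2532]
tcp_rot: [[0.0, 0.874, 0.485], [0.0, 0.485, -0.874], [-1.0, 0.0, 0.0]]
force: [-0.8, -0.0, -0.2]
opening: 0.528
t 14.03 at [0.61   0.1966 0.2532] jaw 29.04 tilt x [ 3.e-04  0.e+00 -1.e+00] need [   3.2 -141.   184. ] F [-0.84 -0.02 -0.17] op 0.528
```

View pics/s6.png

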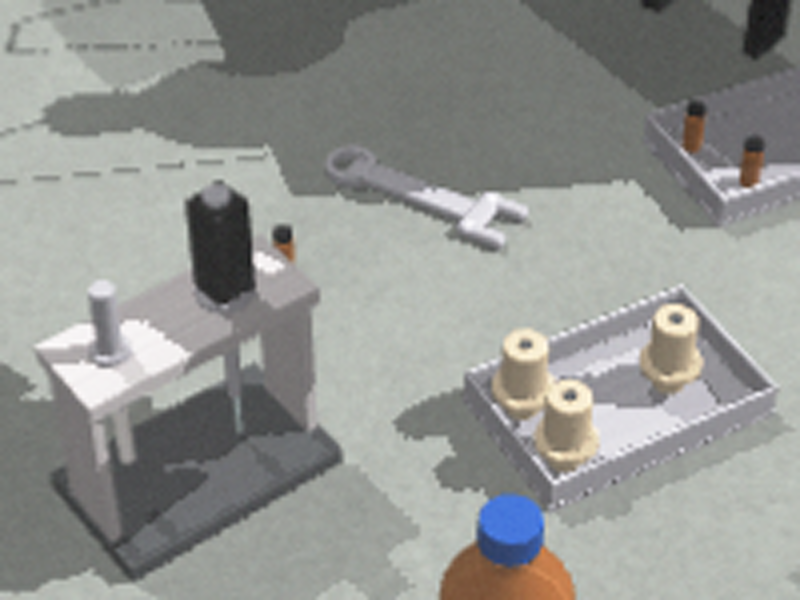

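View pics/t6.png

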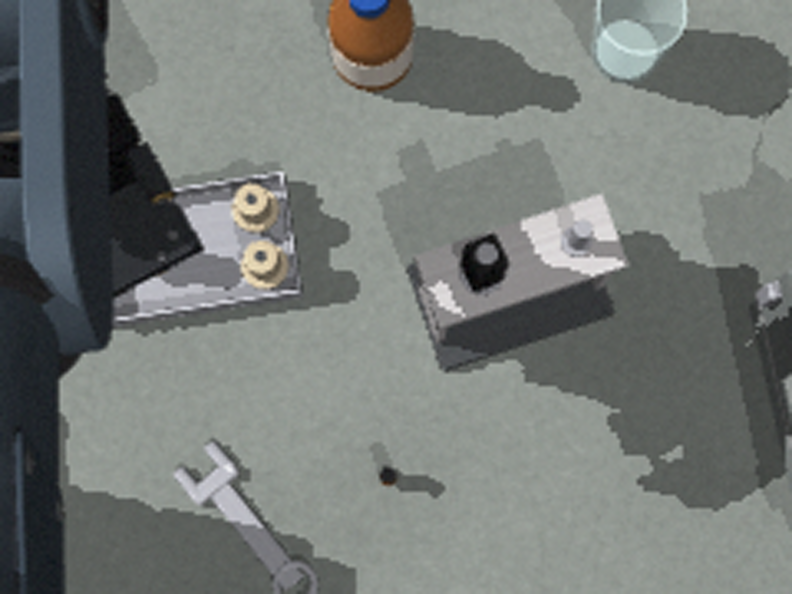

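The plug stands in the tray clear of the spares (scene px 388,249). Next is the probe: I fly over it.

```bash
python3 -m inch '{"dp":[[0,-6,8],[0,-12,16],[0,-15,20],[0,-15,20],[0,-15,20],[0,-15,20],[0,-15,20],[0,-15,20],[0,-15,20],[0,-12,14],[0,-6,6],[0,0,0],[0,0,0],[0,0,0]],"yaw":[0,0,0,0,0,0,0,0,0,0,0,0,0,0]}' 46
python3 - <<'E'
from h import *
import pickle
S,T=pickle.load(open('c6.pkl','rb'))
print('placed plug by scene at z.052',plane(S,(388.5,249.0),.052))
print('probe cap',tri(T,((486/3.3+200)-.5,(253/3.3+170)-.5),S,(217/4+220-.5,190/4+170-.5)))
go([.576,-.0327,.14])
S=bot.capture('scene');T=bot.capture('top')
crop(S,220,140,120,90,6.5,'s7.png');crop(T,290,190,120,90,6.5,'t7.png')
E
```

```text
time_s: 15.3
position: [0.5762, -0.0318, 0.2526]
tcp_rot: [[-0.001, 0.874, 0.486], [0.001, 0.486, -0.874], [-1.0, -0.0, -0.001]]
force: [-0.2, 0.1, 0.0]
opening: 0.527
placed plug by scene at z.052 [0.61077527 0.19634846 0.052     ]
probe cap (array([ 0.57686035, -0.03237583,  0.17906301]), np.float64(0.001810549282972298))
t 15.3 at [ 0.5762 -0.0318  0.2526] jaw 29.07 tilt x [-8.e-04  8.e-04 -1.e+00] need [112.6  -0.5   0.8] F [-0.19  0.13  0.02] op 0.527
```

View pics/s7.png

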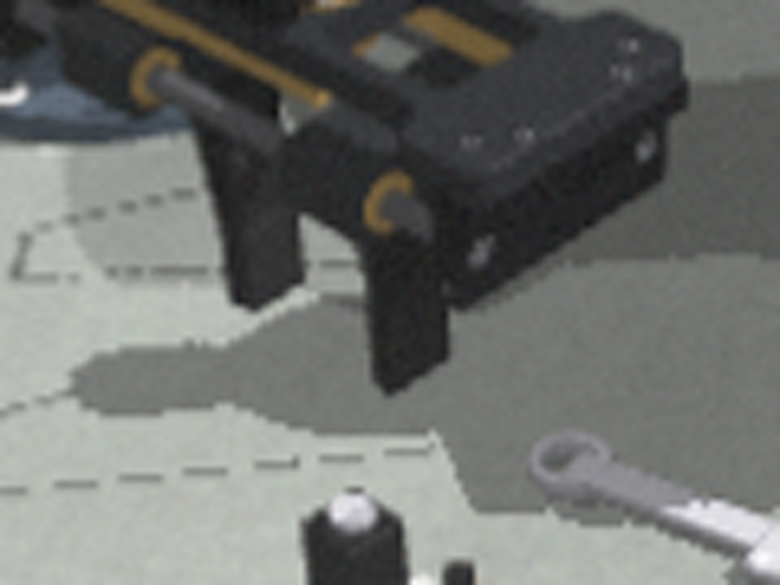

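View pics/t7.png

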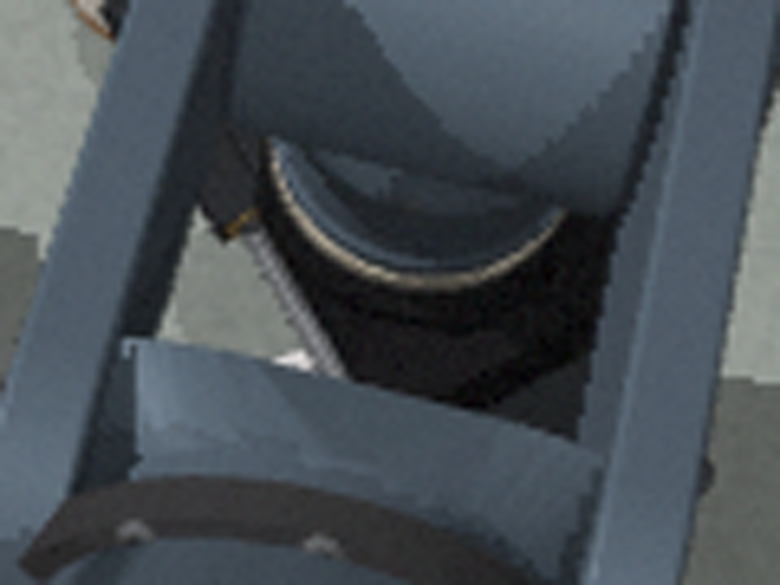

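Scene camera and robot agree to 0.6 mm on the placed plug. I go down around the grip.

```bash
python3 -m inch '{"dp":[[8,0,1],[12,-0.5,0],[15,0,0],[12,0,0],[6,0,0],[0,0,0],[0,0,0]],"yaw":[0,0,0,0,0,0,0]}' 46
python3 - <<'E'
from h import *
go([.576,-.0327,.141])
S=bot.capture('scene')
crop(S,220,160,120,90,6.5,'s8.png')
E
```

```text
time_s: 15.98
position: [0.5764, -0.0334, 0.1997]
tcp_rot: [[-0.001, 0.874, 0.486], [0.0, 0.486, -0.874], [-1.0, -0.0, -0.0]]
force: [0.6, 0.3, 0.4]
opening: 0.527
t 15.98 at [ 0.5764 -0.0334  0.1997] jaw 29.08 tilt x [-6.e-04  2.e-04 -1.e+00] need [58.7  0.  -0.8] F [0.65 0.26 0.41] op 0.527
```

View pics/s8.png

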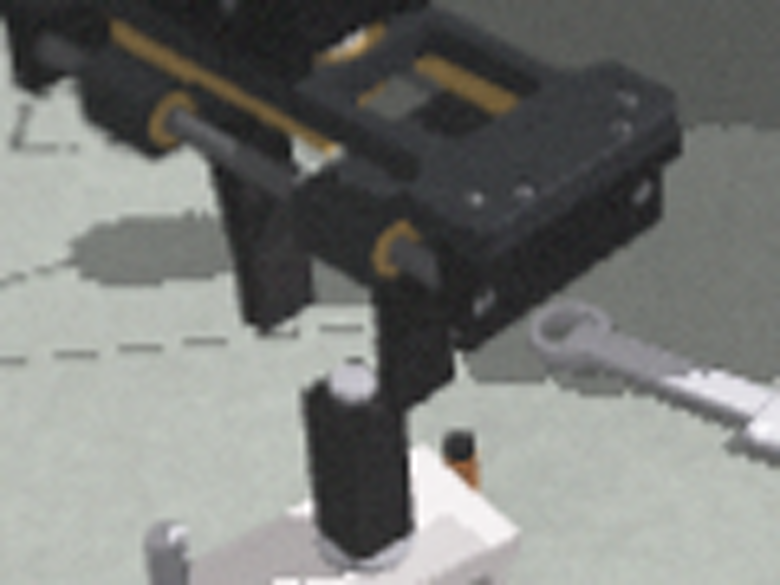

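```bash
python3 -m inch '{"dp":[[8,0,0],[10,0,0],[12,0,0],[12,0,0],[10,0,0],[5,0,0],[2,0,0],[0,0,0],[0,0,0]],"yaw":[0,0,0,0,0,0,0,0,0]}' 46
python3 -m inch '{"dp":[[0,0,0],[0,0,0],[0,0,0],[0,0,0],[0,0,0],[0,0,0],[0,0,0]],"yaw":[0,0,0,0,0,0,0]}' 10
python3 - <<'E'
from h import *
go([.576,-.0327,.141]);print(bot.read_state()['moment'])
S=bot.capture('scene')
crop(S,220,160,120,90,6.5,'s9.png')
E
```

```text
time_s: 16.78
position: [0.5767, -0.0339, 0.1413]
tcp_rot: [[0.001, 0.874, 0.485], [-0.0, 0.485, -0.874], [-1.0, 0.0, 0.0]]
force: [-0.5, -0.3, 0.1]
opening: 0.527
time_s: 17.37
position: [0.5766, -0.0338, 0.1414]
tcp_rot: [[0.001, 0.874, 0.485], [-0.0, 0.485, -0.874], [-1.0, 0.001, 0.0]]
force: [0.1, 0.6, 1.8]
opening: 0.254
t 17.37 at [ 0.5766 -0.0338  0.1414] jaw 29.04 tilt x [ 7.e-04 -1.e-04 -1.e+00] need [ 0.4 -0.  -1.3] F [0.14 0.64 1.84] op 0.254
[0.02509413 0.03658349 0.02183302]
```

View pics/s9.png

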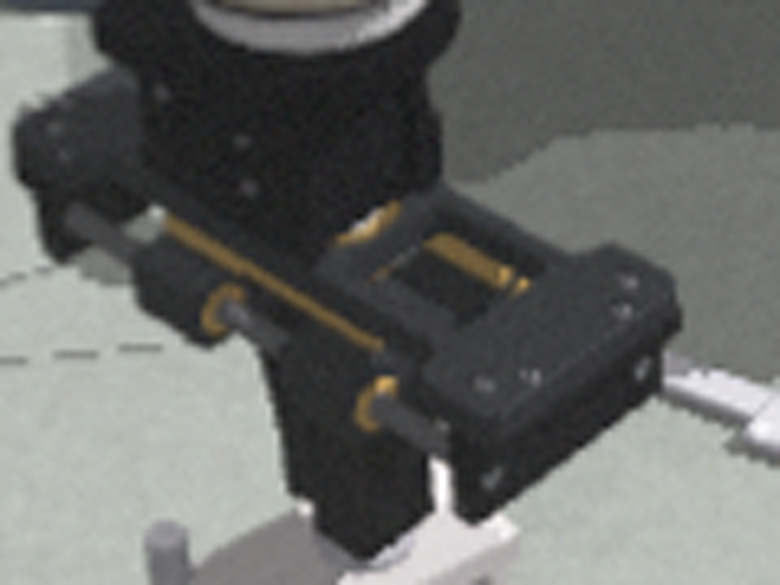

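The opening is 22.1 mm, so the grip is square in the jaws. I lift it straight up out of the stand.

```bash
python3 -m inch '{"dp":[[-3,0,0],[-6,0,0],[-10,0,0],[-12,0,0],[-14,0,0],[-14,0,0],[-14,0,0],[-14,0,0],[-14,0,0],[-14,0,0],[-14,0,0],[-14,0,0],[-14,0,0],[-12,0,0],[-8,0,0],[-3,0,0],[0,0,0],[0,0,0],[0,0,0]],"yaw":[0,0,0,0,0,0,0,0,0,0,0,0,0,0,0,0,0,0,0]}' 10
python3 - <<'E'
from h import *
import pickle
go([.459,-.3055,.322])
S=bot.capture('scene');T=bot.capture('top')
pickle.dump((S,T),open('c10.pkl','wb'))
crop(S,220,110,160,120,5,'s10.png');crop(T,290,190,120,90,6.5,'t10.png')
E
```

```text
time_s: 19.0
position: [0.5758, -0.0337, 0.3202]
tcp_rot: [[-0.002, 0.874, 0.485], [0.0, 0.485, -0.874], [-1.0, -0.001, -0.001]]
force: [-0.8, 0.6, -2.2]
opening: 0.252
t 19.0 at [ 0.5758 -0.0337  0.3202] jaw 29.04 tilt x [-1.9e-03  4.0e-04 -1.0e+00] need [  -1.7 -234.1  180.9] F [-0.82  0.59 -2.19] op 0.252
```

View pics/s10.png

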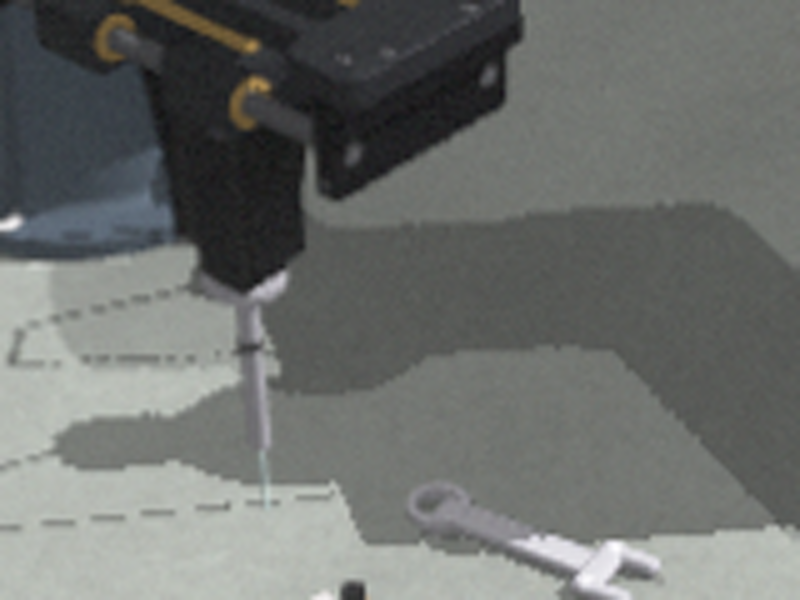

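View pics/t10.png

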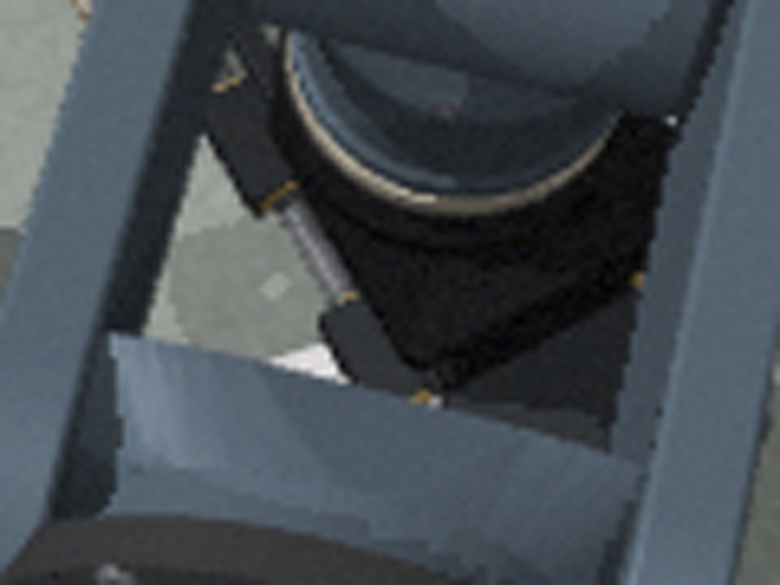

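```bash
python3 - <<'E'
from h import *
import pickle
S,T=pickle.load(open('c10.pkl','rb'))
s=bot.read_state();R=np.array(s['tcp_rot']);p=np.array(s['position'])
for n,d in(('mark',.0514),('tip',.1264)):
    u=proj(S,p+R@np.array([d,0,0]));print(n,((u[0]-220+.5)*5,(u[1]-110+.5)*5))
    for k,ax in(('y',[0,.002,0]),('z',[0,0,.002])):
        v=proj(S,p+R@(np.array([d,0,0])+np.array(ax)));print('  2mm',k,(v[0]-u[0])*5,(v[1]-u[1])*5)
im=S['color'][140:225,255:290,::-1];cv2.imwrite('pics/z10.png',cv2.resize(im,(245,595),interpolation=cv2.INTER_NEAREST))
E
```

```text
mark (np.float64(250.87032057256351), np.float64(338.94332625040715))
  2mm y 4.022995521628445 2.254157377921331
  2mm z -4.198186989420378 2.5970415380855627
tip (np.float64(266.678180923154), np.float64(505.7219986299694))
  2mm y 3.8106248119157726 2.3230861705707184
  2mm z -3.932998832116539 2.653155311590041
```

View pics/z10.png

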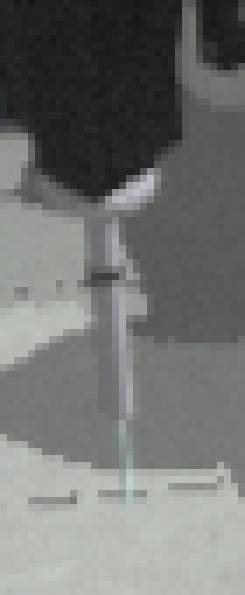

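The ring and tip are within about 1 px of where the tool pose predicts, so the probe hangs upright and on the axis. I carry it to above the port.

```bash
python3 -m inch '{"dp":[[0,-6,5],[0,-10,8],[0,-14,11],[0,-14,11],[0,-14,11],[0,-14,11],[0,-14,11],[0,-14,11],[0,-14,11],[0,-14,11],[0,-14,11],[0,-14,11],[0,-14,11],[0,-14,11],[0,-14,11],[0,-14,11],[0,-12,9],[0,-8,5],[0,-2,1],[0,0,0]],"yaw":[0,0,0,0,0,0,0,0,0,0,0,0,0,0,0,0,0,0,0,0]}' 10
python3 - <<'E'
from h import *
import pickle
go([.4591,-.3057,.322])
E
python3 -m inch '{"dp":[[0,0,0],[0,0,0],[0,0,0]],"yaw":[0,0,0]}' 10
python3 - <<'E'
from h import *
import pickle
go([.4591,-.3057,.322])
S=bot.capture('scene');T=bot.capture('top')
pickle.dump((S,T),open('c11.pkl','wb'))
crop(S,70,120,120,120,5,'s11.png');crop(T,440,250,120,90,6.5,'t11.png')
E
```

```text
time_s: 20.77
position: [0.4594, -0.3071, 0.3209]
tcp_rot: [[-0.0, 0.875, 0.484], [0.001, 0.484, -0.875], [-1.0, -0.0, -0.001]]
force: [-0.1, 0.5, -2.2]
opening: 0.254
t 20.77 at [ 0.4594 -0.3071  0.3209] jaw 28.94 tilt x [-3.e-04  5.e-04 -1.e+00] need [-1.1  0.4 -1.4] F [-0.14  0.55 -2.22] op 0.254
time_s: 21.02
position: [0.4604, -0.3057, 0.3211]
tcp_rot: [[0.0, 0.874, 0.486], [0.0, 0.486, -0.874], [-1.0, 0.0, -0.0]]
force: [0.5, 0.2, -2.3]
opening: 0.249
t 21.02 at [ 0.4604 -0.3057  0.3211] jaw 29.11 tilt x [ 1.e-04  2.e-04 -1.e+00] need [-0.9 -1.2 -0.7] F [ 0.55  0.23 -2.33] op 0.249
```

View pics/s11.png

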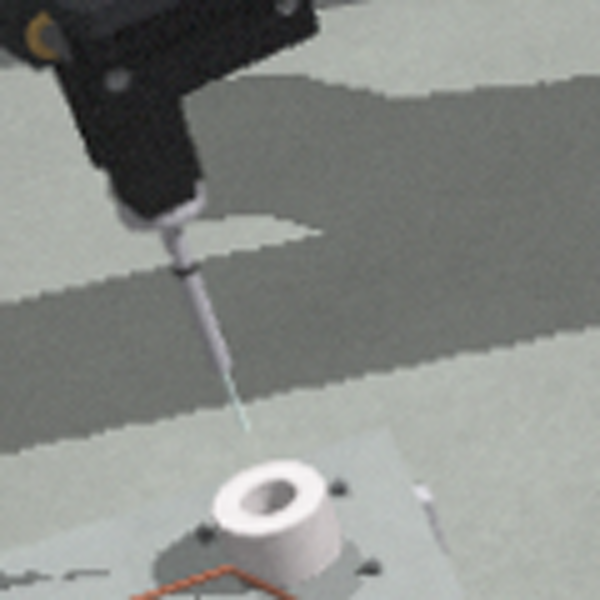

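View pics/t11.png

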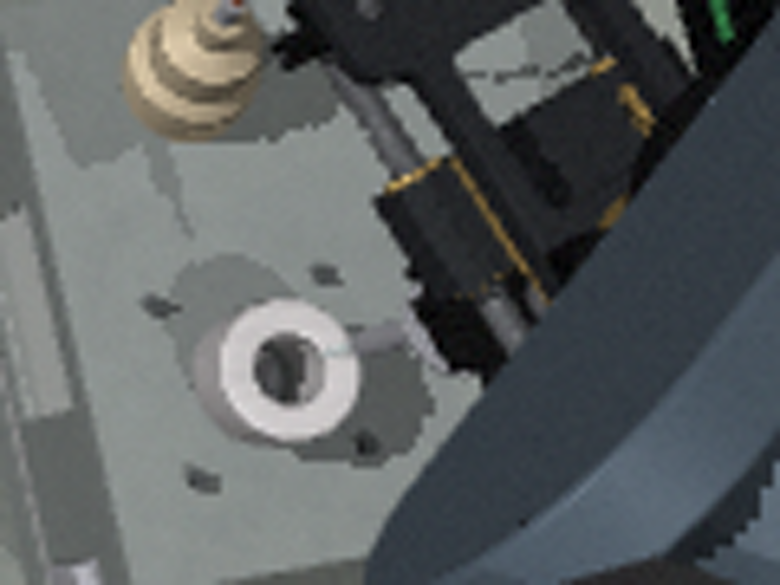

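Both views show the tip just above the collar. I zoom in to measure tip, stem and rim.

```bash
python3 - <<'E'
from h import *
import pickle
S,T=pickle.load(open('c11.pkl','rb'))
g=np.zeros((600,800,3),np.uint8)
g[0:600,0:395]=cv2.resize(S['color'][168:228,98:137.5.__int__(),::-1],(390,600),interpolation=cv2.INTER_CUBIC)[:, :395] if False else cv2.resize(S['color'][168:228,98:137,::-1],(395,600),interpolation=cv2.INTER_CUBIC)
g[0:400,400:800]=cv2.resize(T['color'][288:328,470:510,::-1],(400,400),interpolation=cv2.INTER_CUBIC)
cv2.imwrite('pics/g11.png',g)
E
```

```text
(no output)
```

View pics/g11.png

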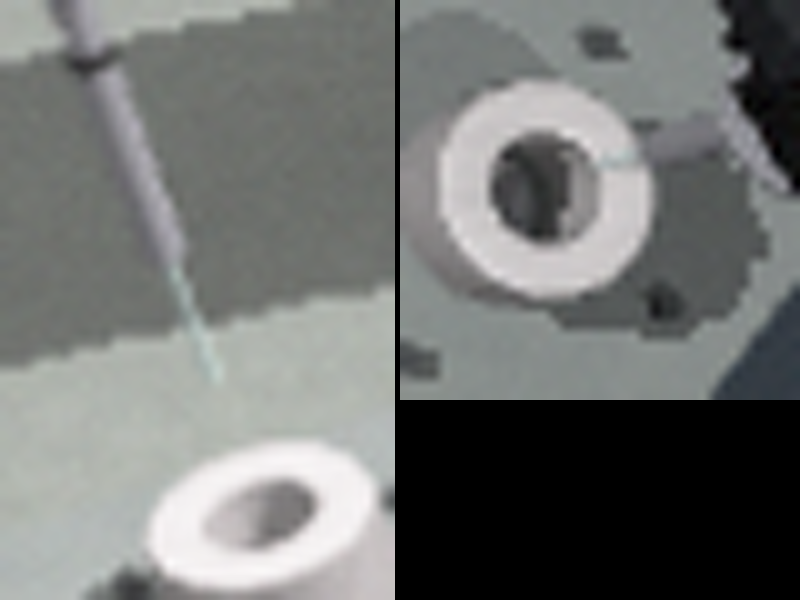

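```bash
python3 - <<'E'
from h import *
import pickle
S,T=pickle.load(open('c11.pkl','rb'))
s=bot.read_state();R=np.array(s['tcp_rot']);p=np.array(s['position'])
rt,rs=(484.1,306.4),(123.5,218.95)
rim=tri(T,rt,S,rs);tip=tri(T,(489.25,303.85),S,(118.97,205.55));se=tri(T,(493.75,303.05),S,(114.9,193.4))
print('rim',rim,'\ntip',tip,'\nstemend',se)
print('tip-rim tool yz mm',(R.T@(tip[0]-rim[0])*1000),'stemend-rim',(R.T@(se[0]-rim[0])*1000))
print('pred tip S,T',proj(S,p+R@[.1264,0,0]),proj(T,p+R@[.1264,0,0]))
print('pred stemend',proj(S,p+R@[.0964,0,0]),proj(T,p+R@[.0964,0,0]))
# rim location such that biases of each camera (tip pred - obs) are removed
for c,o,r in((S,(118.97,205.55),rs),(T,(489.25,303.85),rt)):
    pr=proj(c,p+R@[.1264,0,0]);b=np.array(o)-pr
    print('bias',b,'rim plane corrected',plane(c,np.array(r)-b,.160),'uncorrected',plane(c,r,.16))
go([.4591,-.3057,.322])
E
```

```text
rim (array([ 0.45847954, -0.30561182,  0.1577324 ]), np.float64(0.0009421008188193151)) 
tip (array([ 0.46057739, -0.30428543,  0.19260188]), np.float64(0.001289916363364104)) 
stemend (array([ 0.45966508, -0.30338713,  0.22071557]), np.float64(0.0020355973365340434))
tip-rim tool yz mm [-34.86923159   2.48163556  -0.13835179] stemend-rim [-62.9829606    2.12434347  -1.3669621 ]
pred tip S,T (np.float64(118.15354808225487), np.float64(204.87172317658826)) (np.float64(490.81658583240164), np.float64(303.81256407774583))
pred stemend (np.float64(113.49111282477813), np.float64(192.28975714279852)) (np.float64(496.39951585267363), np.float64(302.4342172732475))
bias [0.81645192 0.67827682] rim plane corrected [ 0.45855617 -0.30703453  0.16      ] uncorrected [ 0.46122068 -0.30556505  0.16      ]
bias [-1.56658583  0.03743592] rim plane corrected [ 0.45839498 -0.30746784  0.16      ] uncorrected [ 0.4583203  -0.30435217  0.16      ]
t 21.12 at [ 0.4605 -0.3059  0.3211] jaw 29.11 tilt x [ 1.e-04  0.e+00 -1.e+00] need [-0.9 -1.1 -0.8] F [-0.28  0.06 -1.37] op 0.253
```

All estimates agree that the probe is about 2.3 mm too far along +tool y and about 0 in z. I correct by -2.3 mm and lower the tip to about 10 mm above the rim.

```bash
python3 -m inch '{"dp":[[2,-1,0],[5,-1.3,0],[8,0,0],[6,0,0],[3,0,0],[0,0,0],[0,0,0],[0,0,0],[0,0,0]],"yaw":[0,0,0,0,0,0,0,0,0]}' 10
python3 - <<'E'
from h import *
import pickle
go([.4585,-.307,.2114])
S=bot.capture('scene');T=bot.capture('top');pickle.dump((S,T),open('c12.pkl','wb'))
g=np.zeros((600,800,3),np.uint8)
g[0:600,0:400]=cv2.resize(S['color'][170:230,98:138,::-1],(400,600),interpolation=cv2.INTER_CUBIC)
g[0:400,400:800]=cv2.resize(T['color'][288:328,470:510,::-1],(400,400),interpolation=cv2.INTER_CUBIC)
cv2.imwrite('pics/g12.png',g);go([.4585,-.307,.2114])
E
```

```text
time_s: 21.87
position: [0.4584, -0.3079, 0.2974]
tcp_rot: [[0.001, 0.874, 0.485], [-0.001, 0.485, -0.874], [-1.0, 0.0, 0.001]]
force: [0.5, -0.1, -2.0]
opening: 0.253
t 21.87 at [ 0.4584 -0.3079  0.2974] jaw 29.04 tilt x [ 6.e-04 -5.e-04 -1.e+00] need [86.   0.5 -0.7] F [ 0.45 -0.15 -1.96] op 0.253
t 21.97 at [ 0.4583 -0.3078  0.2974] jaw 29.05 tilt x [ 5.e-04 -6.e-04 -1.e+00] need [86.   0.5 -0.7] F [ 0.4   0.69 -1.77] op 0.25
```

View pics/g12.png

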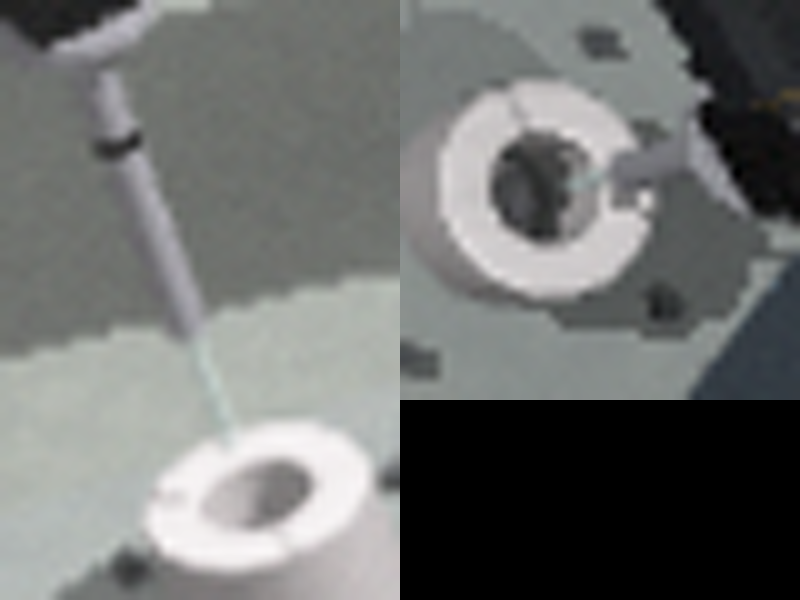

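The offset is now about 1.2 mm in -y, so I overshot. I nudge it back and re-measure the axis line with a difference mask against the probe-free picture.

```bash
python3 -m inch '{"dp":[[0,0.6,-1],[0,0,0],[0,0,0],[0,0,0]],"yaw":[0,0,0,0]}' 10
python3 - <<'E'
from h import *
import pickle
S3,T3=pickle.load(open('c3.pkl','rb'))
S=bot.capture('scene');T=bot.capture('top');pickle.dump((S,T),open('c13.pkl','wb'))
go([.4585,-.3067,.2114])
g=np.zeros((600,800,3),np.uint8)
for (c,c3,x,y,w,h),X in zip([(S,S3,98,170,40,60),(T,T3,470,288,40,40)],(0,400)):
    d=np.clip(3*np.abs(c['color'].astype(int)-c3['color'].astype(int)).max(2),0,255).astype(np.uint8)[y:y+h,x:x+w]
    d=cv2.resize(d,(w*10,h*10),interpolation=cv2.INTER_NEAREST);g[:h*10,X:X+400]=d[...,None]
T_=cv2.resize(T['color'][295:315,480:520,::-1],(400,200),interpolation=cv2.INTER_NEAREST);g[400:600,400:800]=T_
cv2.imwrite('pics/g13.png',g)
E
```

```text
time_s: 22.3
position: [0.4582, -0.3065, 0.2971]
tcp_rot: [[0.0, 0.874, 0.485], [-0.0, 0.485, -0.874], [-1.0, 0.0, 0.0]]
force: [-0.4, -0.2, -1.7]
opening: 0.254
t 22.4 at [ 0.4582 -0.3065  0.2971] jaw 29.04 tilt x [-0. -0. -1.] need [85.7  0.2  0.3] F [-0.12  0.28 -0.13] op 0.255
```

View pics/g13.png

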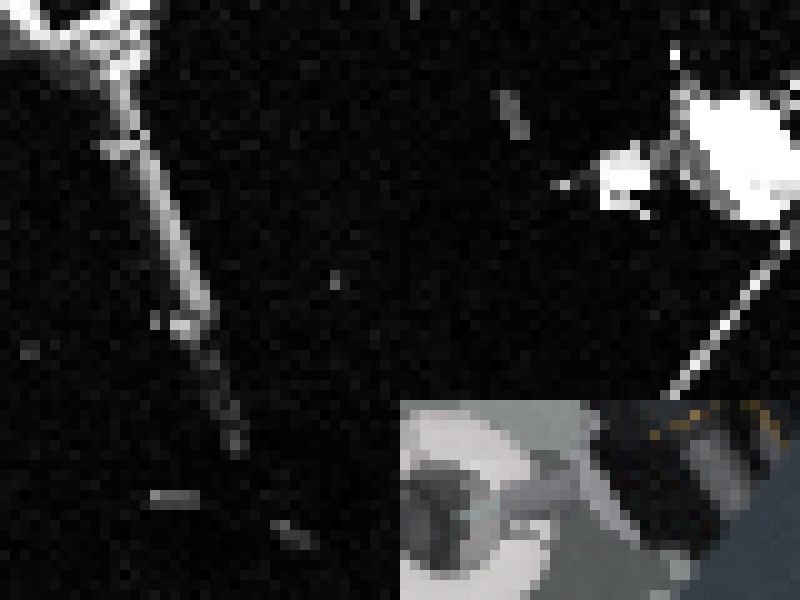

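The axis now passes within about 0.5 mm of the bore centre in both views. I begin the descent in stages.

```bash
python3 -m inch '{"dp":[[2,0.2,-0.3],[4,0,0],[5,0,0],[5,0,0],[5,0,0],[5,0,0],[5,0,0],[4,0,0],[3,0,0],[2,0,0],[0,0,0],[0,0,0]],"yaw":[0,0,0,0,0,0,0,0,0,0,0,0]}' 10
python3 - <<'E'
from h import *
import pickle
go([.4583,-.3063,.212])
S=bot.capture('scene');T=bot.capture('top');pickle.dump((S,T),open('c14.pkl','wb'))
g=np.zeros((600,800,3),np.uint8)
g[0:600,0:400]=cv2.resize(S['color'][170:230,98:138,::-1],(400,600),interpolation=cv2.INTER_CUBIC)
g[0:400,400:800]=cv2.resize(T['color'][288:328,470:510,::-1],(400,400),interpolation=cv2.INTER_CUBIC)
cv2.imwrite('pics/g14.png',g);go([.4583,-.3063,.212])
E
```

```text
time_s: 23.4
position: [0.4583, -0.3062, 0.2571]
tcp_rot: [[0.0, 0.874, 0.486], [-0.0, 0.486, -0.874], [-1.0, 0.0, 0.0]]
force: [0.3, 0.5, -1.9]
opening: 0.254
t 23.4 at [ 0.4583 -0.3062  0.2571] jaw 29.05 tilt x [ 1.e-04 -1.e-04 -1.e+00] need [45.1 -0.1  0.1] F [ 0.3   0.52 -1.88] op 0.254
t 23.5 at [ 0.4584 -0.3063  0.2573] jaw 29.04 tilt x [ 5.e-04 -5.e-04 -1.e+00] need [45.3 -0.1 -0. ] F [-0.28 -0.22 -1.17] op 0.255
```

View pics/g14.png

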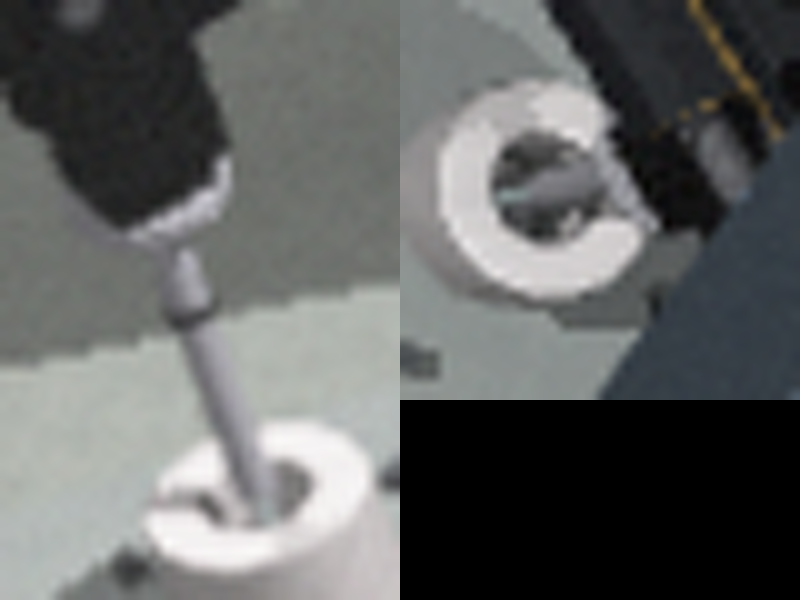

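The stem is in the bore and centred in both views, with no contact force. I descend the remaining 45 mm.

```bash
python3 -m inch '{"dp":[[2,0,0],[4,0,0],[5,0,0],[5,0,0],[5,0,0],[5,0,0],[5,0,0],[4,0,0],[4,0,0],[3,0,0],[2,0,0],[0,0,0],[0,0,0],[0,0,0]],"yaw":[0,0,0,0,0,0,0,0,0,0,0,0,0,0]}' 10
python3 - <<'E'
from h import *
import pickle
go([.4583,-.3063,.212])
S=bot.capture('scene');T=bot.capture('top');pickle.dump((S,T),open('c15.pkl','wb'))
g=np.zeros((600,800,3),np.uint8)
g[0:600,0:400]=cv2.resize(S['color'][170:230,98:138,::-1],(400,600),interpolation=cv2.INTER_CUBIC)
g[0:400,400:800]=cv2.resize(T['color'][288:328,470:510,::-1],(400,400),interpolation=cv2.INTER_CUBIC)
cv2.imwrite('pics/g15.png',g)
s=bot.read_state();R=np.array(s['tcp_rot']);p=np.array(s['position'])
for z in(.0514,):
  for q in ([z,0,0],[z,.004*.6,-.004*.6]):
    u=proj(S,p+R@np.array(q));print('ring pred zoom',(u[0]-98+.5)*10,(u[1]-170+.5)*10)
E
```

```text
time_s: 24.67
position: [0.4584, -0.3063, 0.2133]
tcp_rot: [[0.0, 0.874, 0.485], [-0.0, 0.486, -0.874], [-1.0, 0.0, 0.001]]
force: [-0.6, 0.1, -1.2]
opening: 0.259
t 24.67 at [ 0.4584 -0.3063  0.2133] jaw 29.05 tilt x [ 4.e-04 -4.e-04 -1.e+00] need [ 1.3 -0.1 -0. ] F [-0.59  0.05 -1.24] op 0.259
ring pred zoom 252.9806498756369 478.8616602092361
ring pred zoom 270.2283907938093 478.0839321759362
```

View pics/g15.png

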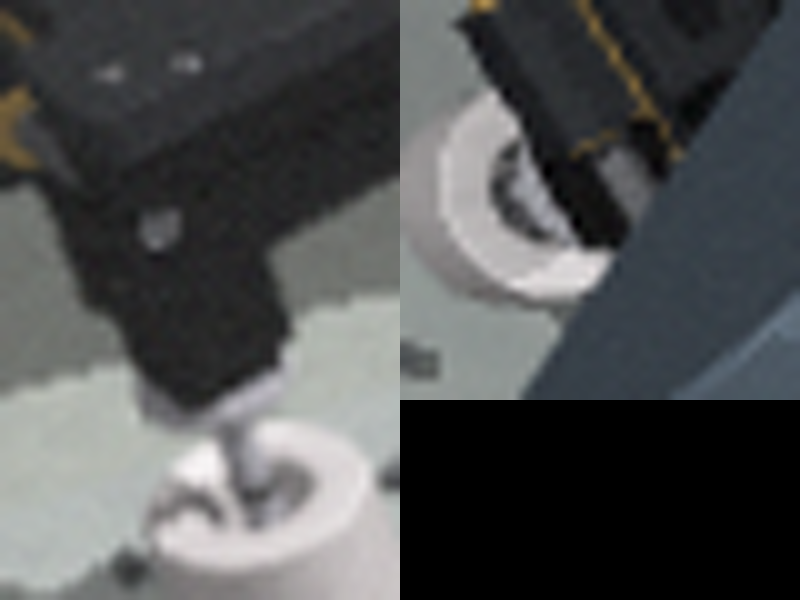

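```bash
python3 -m inch '{"dp":[[0.7,0,0],[0.7,0,0],[0,0,0],[0,0,0],[0,0,0],[0,0,0]],"yaw":[0,0,0,0,0,0]}' 10
python3 - <<'E'
from h import *
import pickle
go([.4583,-.3063,.212])
ims=[]
for i in range(4):
    S=bot.capture('scene');ims.append(S['color'].astype(float))
S['color']=np.mean(ims,0).round().astype(np.uint8);pickle.dump(S,open('c16.pkl','wb'))
go([.4583,-.3063,.212])
g=cv2.resize(S['color'][208:230,108:138,::-1],(780,572),interpolation=cv2.INTER_NEAREST);cv2.imwrite('pics/g16.png',g)
E
```

```text
time_s: 25.27
position: [0.4582, -0.3061, 0.2117]
tcp_rot: [[-0.0, 0.874, 0.485], [-0.0, 0.485, -0.874], [-1.0, -0.0, 0.0]]
force: [-0.2, -0.2, -1.3]
opening: 0.256
t 25.27 at [ 0.4582 -0.3061  0.2117] jaw 29.04 tilt x [-0. -0. -1.] need [-0.3 -0.   0.2] F [-0.24 -0.22 -1.32] op 0.256
t 25.47 at [ 0.4582 -0.3061  0.2117] jaw 29.04 tilt x [-0. -0. -1.] need [-0.3 -0.   0.2] F [-0.15  0.35 -1.75] op 0.255
```

View pics/g16.png

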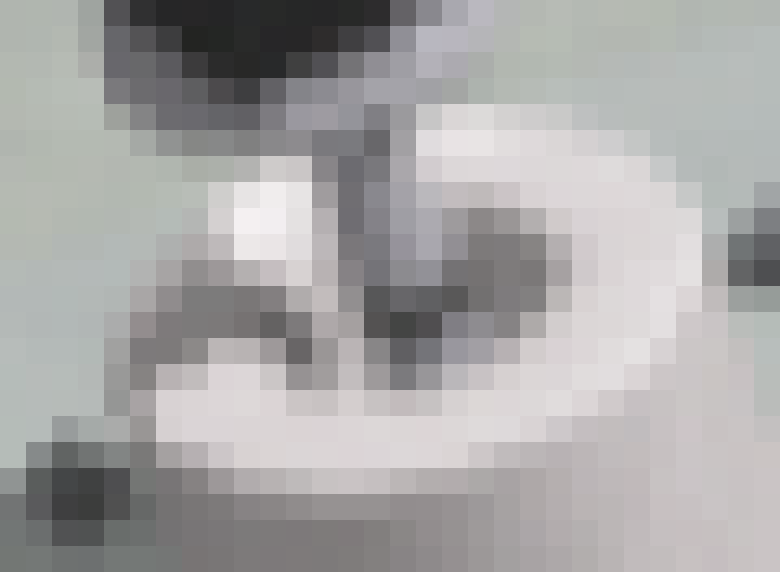

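The ring is at px (123.3,219.5) and the rim centre at (123.6,219), so the ring is level and centred. The arm is still, at 25 s. I take one last check of the tray and bystanders, then hand in.

```bash
python3 - <<'E'
from h import *
S=bot.capture('scene');crop(S,0,0,640,480,1,'s17.png');go([.4583,-.3063,.212])
E
```

```text
t 25.52 at [ 0.4582 -0.3061  0.2117] jaw 29.04 tilt x [ 1.e-04 -0.e+00 -1.e+00] need [-0.3 -0.   0.2] F [-0.38  0.37 -1.93] op 0.253
```

View pics/s17.png

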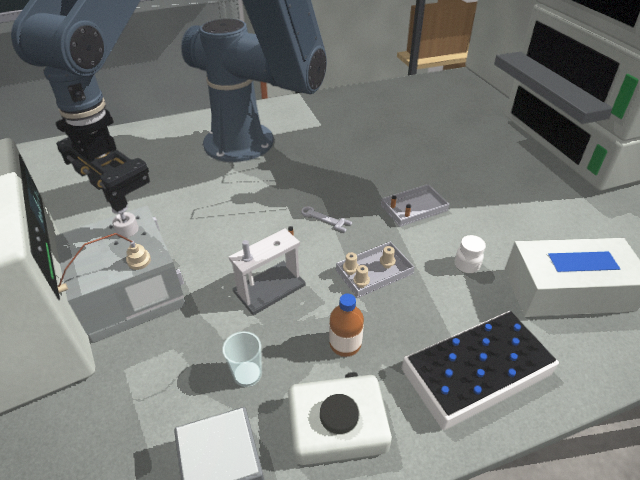

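The picture shows three plugs upright in the plug tray, the brush still in the stand, and every other object where it started.

```bash
python3 -c "
from rig import bot
print(bot.hand_in())"
```

```text
the job is handed in; nothing more can be done
None
```

The plug now stands upright in the tray beside the two spares. The probe is held in the open port with its dark ring at the rim. I handed the job in at about 25.5 s of the 64 s allowed; no verdict is reported.

**Final position:** By the arm's pose, the ring is at z ≈ 0.160 m, level with the rim. The camera put it about 1 mm higher, inside the 7 mm allowed. Both camera views showed the stem within about 0.5 mm of the bore's axis. That was measured just above the port and partway in; at full depth the gripper and arm partly hid the port from the top camera, so the last centring check used only the scene view.

**Contact:** The side force stayed within about 1 N of noise while the probe went in, and no picture showed it touching the instrument. The sensor noise is larger than the 0.1 N contact limit, so the force readings alone cannot prove there was no touch.

**Bystanders:** Everything else looked unmoved in the last picture, including the brush in the stand.

**Checks that disagreed:**
- The two cameras differed by 2–4 mm on the rim's absolute position. I therefore aligned the probe to the bore within each picture.
- My first sideways correction overshot by about 1.2 mm. I corrected it before the tip entered the bore.

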